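# Take the transit plate out of a new laboratory balance

## Robot

A 6-joint arm with a two-finger parallel gripper is mounted at the origin on the work surface. World frame = base frame: x ahead of the robot, y to its left, z up, the work surface at z = 0. Lengths are in m, angles in rad, forces in N, time in s.
With the tool pointing down it reaches from about 0.3 to 0.775 m from the base axis. Payload 14.6 kg.
Tool frame: the origin (TCP) lies on the front face of the gripper's body, between the roots of the fingers; the fingertips stand 97 mm ahead of it and the grasp point (between the pads) lies 78 mm ahead of it; z points along the fingers, y is the direction in which the jaws open and shut (so a half turn about z gives the same grasp; the last joint's range is limited). The gripper opens to 94 mm and grips with 3 to 60 N. Pads are 16 mm wide; open, the fingers measure 119 mm over their backs; the gripper's body (75 mm by 177 mm) begins 78 mm behind the grasp point.
Start: joints at [-1.272, 0.3, 1.521, -0, 1.321, -0.067], TCP at [0.197, -0.514, 0.303] pointing down, gripper open.
Joint ranges: [-3.03, 3.03], [-0.79, 2.21], [0.23, 2.52], [-1.04, 4.18], [0, 3.07], [-2.55, 2.55]. Speed limits (rad/s): [2.22, 2.22, 2.57, 3.14, 3.14, 3.14].

## Interface

Orientations are given as [roll, pitch, yaw] about the fixed x, y, z axes, in that order (R = Rz(yaw) Ry(pitch) Rx(roll)).
In Python, from station import ctrl gives the robot as it stands. The module is installed in compiled form; this text tells all that it offers.
- The arm moves only by the shell command python3 -m pendant 'ROWS' [FORCE]. ROWS is JSON, a list of rows, each an object of numbers: "rx", "ry", "rz": the turn, a rotation vector about the tool's x, y, z each as a share of 4 degrees, from -1 to 1; "tx", "ty", "tz": the shift along the tool's x, y, z each as a share of 0.04 m, from -1 to 1; "grip": the gripper command: -1 is fully open, 1 is shut, values between are in proportion. A call has 1 to 8 rows; each row shifts and turns the pose as measured when the row begins, along the tool's axes as they then stand; what a row does not reach is not made up. A row lasts 1/12 s, in which the tool goes at most 41.7 mm and 7.16 degrees, less where a joint would pass 70% of its speed; a pose out of reach is approached as far as the arm can. A call with a number of a shift or a turn outside -1 to 1 is refused whole. A call with a gripper value outside its range is refused whole. The fingers move at their own pace and stop on an object; FORCE is the grip in N (left out, the last holds). Time passes only in rows, so rows that do not move let the fingers close. It gives the time, the measured TCP pose, the force and the opening at its end, in the units of the state.
- ctrl.get_obs(): the state, without advancing time (a new reading comes with each control period).
- ctrl.camera(name): name is "scene" or "top" or "wrist"; returns a dict with "pixels" (420x560x3 uint8, blue, green, red), "fx", "fy", "cx", "cy" (pixels), "world_from_camera" (4x4, takes a point from camera to world coordinates). Camera axes: x right, y up, looking along -z (the intrinsics and any distortion apply to the point x, -y, -z); pixel columns grow to the right and rows downward; lengths in m; the calibration is good to about 2 mm. The wrist camera is an equidistant fisheye: a pixel r from the principal point sees the ray r / f radians off the axis. A picture is of the moment at which its call begins. There is no depth.
- ctrl.hand_in(): hands the job in, once; it reports no verdict.
The state is a dict: "time_s": time; "qpos": joint angles; "joint_vel": joint speeds; "tau": joint torques, N m; "ee_pos": TCP position; "eef_rot": TCP orientation; "force": force on the tool from outside, world axes, zero at the start; "moment": the same for the moment, N m; "grip_width": finger opening in m.
Only numpy, scipy, OpenCV 4.12 (cv2) and the standard library are available. Lean on these libraries where they do the work, as an engineer would, in place of code of your own. Each camera call takes 0.05 s, during which the arm holds its last target.

## Task

Get the new balance ready for use: pull up the captive push pin that locks the grey transit plate to the balance, then draw the plate straight out sideways from under the weighing pan, without lifting, tipping or shifting the pan, so that the pan settles level and square on its carrier. Lay the plate gently and flat, lip upward, inside the shallow metal tray that collects the transit parts, and leave the other things on the bench alone.

Things in the scene. Friction and masses are not known exactly. Their poses are not given: they have to be found in the camera images.
- balance: Precision balance, fixed, 290 mm deep (x) x 220 wide (y), white top, grey base. Origin: centre of its underside, at bench height; x points from the console with display (front) to the rear, y to its left, z up. The rear 195 mm of the top is a flat deck 72 mm above the bench.
- pan_seat (a point): Where the pan's underside centre belongs when the plate is out: top centre of the pan carrier, 45 mm behind the balance's origin (+x), 75 mm above the bench. The carrier, hidden under the pan, is 48 mm (x) x 80 mm (y) and stands 3 mm above the deck. Axes as the balance.
- pan: Weighing pan, loose: square steel plate 130 x 130 x 4 mm, about 0.5 kg. Origin: centre of the square's underside; axes as the balance, z up. A 12 mm spigot, 15 mm long, hangs from it in a 15.5 mm socket of the carrier: it stops sideways sliding, not lifting or turning. It starts lying on the transit plate, 2 mm above its seat, and sinks onto it when the plate is out.
- transit_plate: Grey plastic transit plate, loose, 120 (x) x 204 (y) x 5 mm, 0.12 kg, flat on the deck under the pan. Origin: centre of the outline's underside; +y points out from the pan (to the balance's left), z up. Its inner end is a fork, slot 60 x 105 mm, round the carrier. At the start the pan's edge is at plate y +18 mm, the deck's at +63 mm. It is clear of the pan once drawn 120 mm along +y.
- pull_lip (a point): Top centre of the plate's upturned pull lip: upright wall at the outer end, 50 mm wide (plate x), 8 mm thick (plate y), 40 mm tall above the plate's top. This point is 45 mm above the plate's underside at plate x 0, y +98 mm, beyond the deck's edge. Axes as the plate.
- transit_pin (a joint): Height of the captive push pin above its locked place, m: 0 home, 0.016 at its upper stop. It slides along the plate's z with about 1.2 N of friction, stays where left and goes with the plate. Its 7.6 mm shank reaches 8 mm below the plate into a hole in the deck; raised 9 mm or more it is clear. Hauling on at the stop lifts plate and pan.
- pin_head (a point): Top centre of the push pin's head: black upright cylinder, 16 to 17.6 mm diameter, 18 mm tall, at plate x +36 mm, y +48 mm. With the pin home this point is 26 mm above the plate's underside (21 mm above its top). It is 30 mm from the pan's edge.
- tray: Shallow metal tray, fixed, 200 mm (its x) x 300 mm (its y) outside, rim 18 mm above the bench, walls and floor 4 mm. Origin: centre of its underside, z up. The plate fits in it lengthwise along y, either way round.
- well_plate: Bystander: clear lidded 12-well culture plate, 85 x 128 x 21 mm, loose; origin at the centre of its underside.
- bottle: Bystander: amber reagent bottle, 64 mm diameter, 130 mm tall, loose; origin at the centre of its underside.
- weight: Bystander: steel check weight with a knob, 38 mm diameter, 63 mm tall, loose; origin at the centre of its underside.
Not all that is in view belongs to the job. There is more than one size of the transit_plate; the job needs the largest.

How it is judged:
On the way, in this order (a step that is already met when the one before it is completed fails the run):
1. the push pin is pulled up at least 9 mm, clear of the deck, with the plate still under the pan (value of joint transit_pin above 0.009 m and distance of transit_plate from where it was at the start of the episode below 0.012 m), for 0.2 s.
2. the plate is drawn clear of the pan and the pan has settled level on its carrier (y of transit_plate in the frame of balance above 0.165 m and angle between pan's own z axis and vertical below 0.035 rad and distance between pan and pan_seat below 0.005 m), for 0.2 s.
At the end, for the whole second after the job is handed in: The pan lies on its carrier within 5 mm of its seat, level within 2 degrees and square to the balance within 8 degrees; the transit plate lies flat on the tray's floor (level within 3 degrees, underside within 8 mm of the bench), lip upward, its centre within 60 mm of the tray's; both are at rest (distance between pan and pan_seat below 0.005 m and angle between pan's own z axis and vertical below 0.035 rad and angle between the y axis of pan and the y axis of balance, either way round below 0.14 rad and linear speed of each of pan, transit_plate below 0.01 m/s and horizontal distance between transit_plate and tray below 0.06 m and z of transit_plate in the frame of tray below 0.008 m and angle between transit_plate's own z axis and vertical below 0.05 rad); the robot touches nothing.
It fails at once if the pan is tipped more than 5 degrees (angle between pan's own z axis and vertical above 0.09 rad).
It fails at once if the pan is lifted or shifted by more than 10 mm (distance of pan from where it was at the start of the episode above 0.01 m).
It fails at once if the plate is dropped into the tray (moving faster than 0.75 m/s within 40 mm of the bench) (height (world z) of transit_plate below 0.04 m and linear speed of transit_plate above 0.75 m/s).
It fails at once if the well plate, the bottle or the check weight is shifted by more than 25 mm (distance of any of well_plate, bottle, weight from where it was at the start of the episode above 0.025 m).
It also fails if it takes over 58 s, if anything falls off the work surface, if the arm or the gripper's body presses on something with over 40 N, if the wrist force passes 120 N, or if a joint passes its speed limit or range.

## Working session

There is one attempt and no reset: what is moved stays moved. The work goes in short steps, Python scripts to look and compute and a shell command to move; the robot and the scene stay as the last step left them, time stands still between calls to the robot, and variables do not carry over. Pictures are saved under pics/ and viewed, and the job is handed in when it is done.

```bash
mkdir -p pics; cat > h.py <<'E'
import numpy as np,cv2
from station import ctrl
def grab(n,tag):
    c=ctrl.camera(n); np.save(f'pics/{tag}.npy',c,allow_pickle=True); cv2.imwrite(f'pics/{tag}.png',np.ascontiguousarray(c['pixels'])); return c
def load(tag): return np.load(f'pics/{tag}.npy',allow_pickle=True).item()
def crop(tag,x0,y0,w,h,s,out):
    p=np.ascontiguousarray(load(tag)['pixels'])[y0:y0+h,x0:x0+w]; cv2.imwrite(f'pics/{out}.png',cv2.resize(p,None,fx=s,fy=s,interpolation=cv2.INTER_CUBIC))
def ray(c,u,v,fish=False):
    x=(u-c['cx'])/c['fx'];y=(v-c['cy'])/c['fy']
    if fish:
        r=np.hypot(x,y); k=np.sin(r)/r if r>1e-9 else 1; d=np.array([x*k,-y*k,-np.cos(r)])
    else: d=np.array([x,-y,-1.])
    T=np.array(c['world_from_camera']); d=T[:3,:3]@d; return T[:3,3],d/np.linalg.norm(d)
def atz(c,u,v,z,fish=False):
    o,d=ray(c,u,v,fish); return o+d*(z-o[2])/d[2]
def tri(rs):
    A=sum(np.eye(3)-np.outer(d,d) for o,d in rs); b=sum((np.eye(3)-np.outer(d,d))@o for o,d in rs)
    p=np.linalg.solve(A,b); return p,[np.linalg.norm((np.eye(3)-np.outer(d,d))@(p-o)) for o,d in rs]
def proj(c,P,fish=False):
    T=np.linalg.inv(np.array(c['world_from_camera'])); p=T[:3,:3]@np.array(P)+T[:3,3]; x,y,z=p[0],-p[1],-p[2]
    if fish:
        r=np.hypot(x,y); t=np.arctan2(r,z); return c['cx']+c['fx']*t*x/r, c['cy']+c['fy']*t*y/r
    return c['cx']+c['fx']*x/z, c['cy']+c['fy']*y/z
E
python3 - <<'E'
from h import *
for n in ['scene','top','wrist']:
    c=grab(n,n+'0'); print(n,c['fx'],c['cx'],c['cy'],[k for k in c]); print(np.round(c['world_from_camera'],3))
print(ctrl.get_obs())
E
```

```text
scene 387.838043669373 277.39934671200416 219.18363439672348 ['pixels', 'fx', 'fy', 'cx', 'cy', 'world_from_camera']
[[-0.893 -0.355  0.278  0.89 ]
 [ 0.451 -0.711  0.54   0.38 ]
 [ 0.006  0.607  0.795  0.83 ]
 [ 0.     0.     0.     1.   ]]
top 421.83481649883845 280.7904417185191 207.8292601276691 ['pixels', 'fx', 'fy', 'cx', 'cy', 'world_from_camera']
[[ 0.008  0.994 -0.111  0.498]
 [-1.     0.009  0.009 -0.092]
 [ 0.01   0.111  0.994  1.254]
 [ 0.     0.     0.     1.   ]]
wrist 325.19226210127806 278.7786040409388 211.37599073805333 ['pixels', 'fx', 'fy', 'cx', 'cy', 'world_from_camera']
[[ 0.357  0.907  0.225  0.26 ]
 [-0.934  0.347  0.085 -0.487]
 [-0.001 -0.24   0.971  0.384]
 [ 0.     0.     0.     1.   ]]
{'time_s': 0.15, 'qpos': array([-1.27158054e+00,  3.00335516e-01,  1.52140061e+00, -2.52889466e-05,
        1.32068076e+00, -6.65612076e-02]), 'joint_vel': array([ 0.00056435, -0.00292334, -0.00112799, -0.00208682, -0.00014977,
        0.00158766]), 'tau': array([ 1.96890491e-03, -5.31960940e+01, -3.52819633e+01,  7.08723301e-02,
        2.36190890e-02, -5.88976104e-05]), 'ee_pos': array([ 0.19670484, -0.51351432,  0.30223702]), 'eef_rot': array([-3.14076863e+00, -3.03781348e-05,  3.65783254e-01]), 'force': array([-0.03181308, -0.43806492, -0.57591075]), 'moment': array([ 0.01345491, -0.00545875,  0.01148288]), 'grip_width': 0.09351170381183187}
```

View pics/scene0.png

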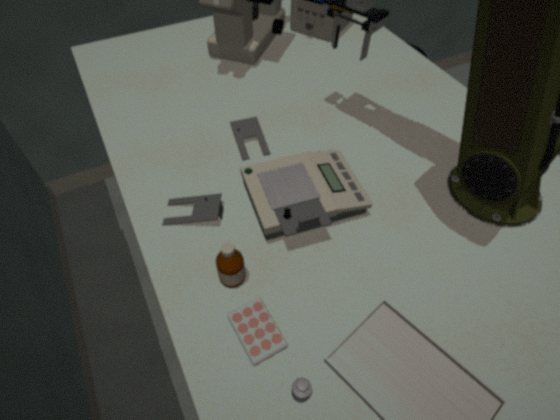

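View pics/top0.png

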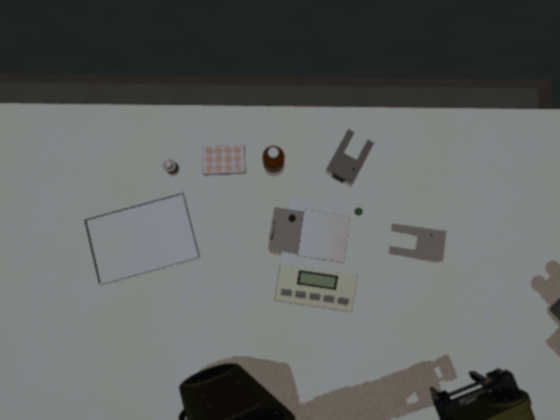

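View pics/wrist0.png

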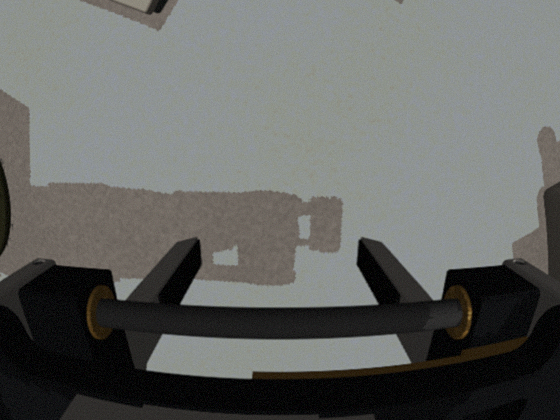

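Top view: the balance is at about (315,255), with the plate under its pan (lip near (272,230), black pin at (292,218)). Forked plates that could be mistaken for it lie loose at (350,158) and (418,243). The tray is at (142,238). Close crops next.

```bash
python3 - <<'E'
from h import *
crop('top0',255,185,120,135,5,'ct'); crop('scene0',230,140,150,105,5,'cs'); crop('top0',75,185,135,110,5,'ctray')
E
```

```text
(no output)
```

View pics/ct.png

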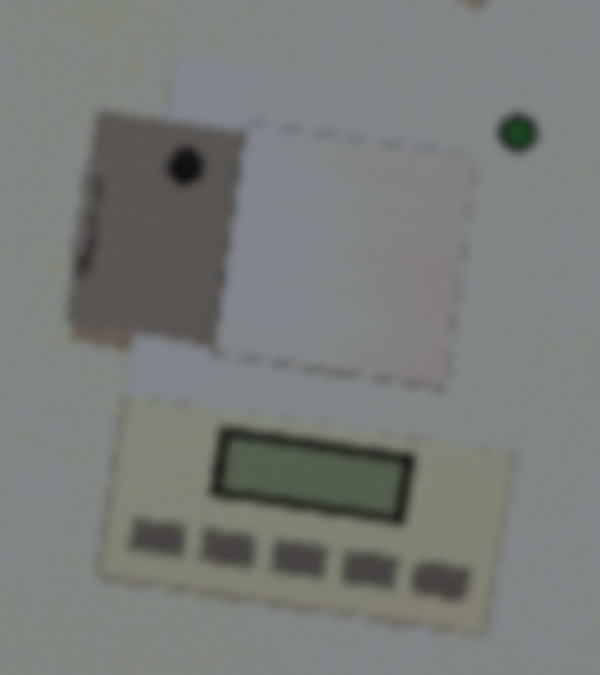

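View pics/cs.png

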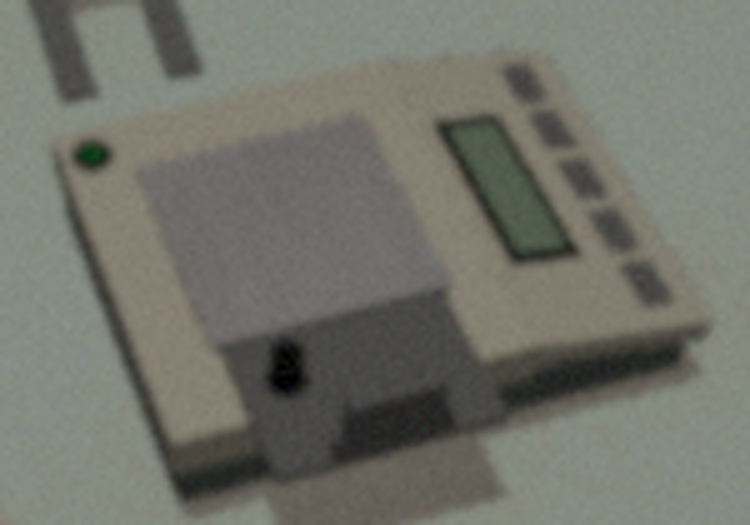

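View pics/ctray.png

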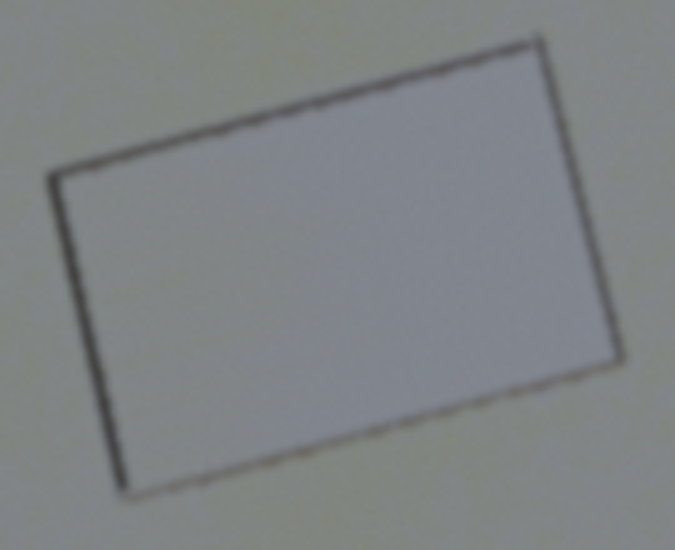

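```bash
python3 - <<'E'
from h import *
t=load('top0'); s=load('scene0')
f=lambda o,p:((p[0]+.5)/5-.5+o[0],(p[1]+.5)/5-.5+o[1])
T=lambda p:f((255,185),p); S=lambda p:f((230,140),p); Y=lambda p:f((75,185),p)
pan=np.array([atz(t,*T(p),0.081) for p in [(247,125),(477,152),(443,388),(213,352)]]); print('pan',pan.round(3),pan.mean(0))
for i in range(4): d=pan[(i+1)%4]-pan[i]; print(np.hypot(*d[:2]),np.degrees(np.arctan2(d[1],d[0])))
print('scene pan',[atz(s,*S(p),0.081).round(3) for p in [(138,168),(362,115),(450,288),(220,345)]])
pl=[atz(t,*T(p),0.077).round(3) for p in [(98,112),(70,320)]]; print('plate outer',pl,np.linalg.norm(pl[0]-pl[1]))
print('pin',atz(t,*T((185,165)),0.098),tri([ray(t,*T((185,165))),ray(s,*S((288,347)))]))
print('lip top ctr',atz(t,*T((88,225)),0.117))
tr=np.array([atz(t,*Y(p),0.018) for p in [(52,173),(540,38),(622,362),(125,497)]]); print('tray',tr.round(3),tr.mean(0))
for i in range(4): d=tr[(i+1)%4]-tr[i]; print(np.hypot(*d[:2]),np.degrees(np.arctan2(d[1],d[0])))
b=[atz(t,*T(p),0.072) for p in [(515,450),(490,632),(100,578)]]; print('bal',b)
for n,p,z in [('weight',(170,166),.05),('bottle',(273,153),.12),('well',(224,160),.02)]: print(n,atz(t,*p,z))
E
```

```text
pan [[ 0.625 -0.167  0.081]
 [ 0.611 -0.296  0.081]
 [ 0.479 -0.276  0.081]
 [ 0.498 -0.149  0.081]] [ 0.55311462 -0.22180159  0.081     ]
0.12957112397056914 -96.19889541605589
0.13270513045914614 171.28293673978374
0.12860454882132002 81.63262052407235
0.1277999430523281 -8.338742920973107
scene pan [array([ 0.607, -0.291,  0.081]), array([ 0.48 , -0.273,  0.081]), array([ 0.5  , -0.144,  0.081]), array([ 0.622, -0.163,  0.081])]
plate outer [array([ 0.632, -0.084,  0.077]), array([ 0.515, -0.069,  0.077])] 0.11795761950802498
pin [ 0.6002236  -0.13187292  0.098     ] (array([ 0.60009905, -0.13188272,  0.10141303]), [np.float64(0.00021739460960158846), np.float64(0.00021739460960151641)])
lip top ctr [ 0.56558683 -0.07905773  0.117     ]
tray [[0.597 0.47  0.018]
 [0.68  0.188 0.018]
 [0.49  0.134 0.018]
 [0.41  0.417 0.018]] [0.54423711 0.30231491 0.018     ]
0.2941599500192911 -73.69000141815151
0.19727586261765473 -164.10722405602215
0.29432587042817815 105.68345345041986
0.19405863369836587 15.842065221891293
bal [array([ 0.44538178, -0.31692982,  0.072     ]), array([ 0.34628647, -0.30198106,  0.072     ]), array([ 0.37389135, -0.08721575,  0.072     ])]
weight [0.75126996 0.21969793 0.05      ]
bottle [ 0.77578051 -0.07906285  0.12      ]
well [0.77741379 0.06773491 0.02      ]
```

```bash
cat >> h.py <<'E'
from scipy.spatial.transform import Rotation as Ro
def need(P,yawdeg=None,zoff=0.0):
    o=ctrl.get_obs(); R=Ro.from_euler('xyz',o['eef_rot']).as_matrix(); d=R.T@(np.array(P)-o['ee_pos'])
    print('t',round(o['time_s'],2),'pos',o['ee_pos'].round(4),'rpy',np.degrees(o['eef_rot']).round(2),'w',round(o['grip_width'],4),'F',o['force'].round(1),'M',o['moment'].round(2),'q',o['qpos'].round(2))
    print('need tool mm',(d*1000).round(1),'units',(d/.04).round(3))
    if yawdeg is not None:
        rv=(Ro.from_matrix(R).inv()*Ro.from_euler('xyz',[180,0,yawdeg],degrees=True)).as_rotvec(degrees=True); print('turn deg',rv.round(2),'units',(rv/4).round(3))
E
python3 -m pendant '[{"tx":0.9,"ty":-0.37},{"tx":0.9,"ty":-0.37},{"tx":0.9,"ty":-0.37},{"tx":0.9,"ty":-0.37},{"tx":0.9,"ty":-0.37},{"tx":0.9,"ty":-0.37},{"tx":0.9,"ty":-0.37},{"tx":0.9,"ty":-0.37}]'
python3 -c "
from h import *
need([.6,-.132,.26],82)"
```

```text
t 0.15 pos [ 0.1967 -0.5135  0.3022] rpy [-179.95   -0.     20.96] w 0.0935 F [-0.  -0.4 -0.6] M [ 0.01 -0.01  0.01] q [-1.27  0.3   1.52 -0.    1.32 -0.07]
need tool mm [ 513.1 -212.    42.4] units [12.827 -5.3    1.061]
turn deg [-4.000e-02 -3.000e-02 -6.104e+01] units [-1.0000e-02 -7.0000e-03 -1.5261e+01]$[0]: bad value
```

```bash
python3 -m pendant '[{"rx":0,"ry":0,"rz":0,"tx":0.9,"ty":-0.37,"tz":0,"grip":-1}]'; echo; python3 -c "
from h import *
need([.6,-.132,.26],82)"
```

```text
time_s: 0.23
ee_pos: [0.2225, -0.4889, 0.3017]
eef_rot: [-3.14, 0.001, 0.362]
force: [0.5, -0.2, 0.3]
grip_width: 0.0941

t 0.23 pos [ 0.2225 -0.4889  0.3017] rpy [-1.7993e+02  5.0000e-02  2.0710e+01] w 0.0941 F [ 0.5 -0.2  0.3] M [-0.02 -0.03  0.01] q [-1.21  0.27  1.56 -0.    1.31 -0.  ]
need tool mm [ 479.4 -200.3   41.5] units [11.984 -5.007  1.038]
turn deg [-8.000e-02  1.000e-02 -6.129e+01] units [-2.1000e-02  2.0000e-03 -1.5322e+01]
```

```bash
python3 -m pendant '[{"rx":0,"ry":0,"rz":0,"tx":0.95,"ty":-0.4,"tz":0,"grip":-1},{"rx":0,"ry":0,"rz":0,"tx":0.95,"ty":-0.4,"tz":0,"grip":-1},{"rx":0,"ry":0,"rz":0,"tx":0.95,"ty":-0.4,"tz":0,"grip":-1},{"rx":0,"ry":0,"rz":0,"tx":0.95,"ty":-0.4,"tz":0,"grip":-1},{"rx":0,"ry":0,"rz":0,"tx":0.95,"ty":-0.4,"tz":0,"grip":-1},{"rx":0,"ry":0,"rz":0,"tx":0.95,"ty":-0.4,"tz":0,"grip":-1},{"rx":0,"ry":0,"rz":0,"tx":0.95,"ty":-0.4,"tz":0,"grip":-1},{"rx":0,"ry":0,"rz":0,"tx":0.95,"ty":-0.4,"tz":0,"grip":-1}]'; echo; python3 -c "
from h import *
need([.6,-.132,.26],82)"
```

```text
time_s: 0.9
ee_pos: [0.4635, -0.257, 0.3002]
eef_rot: [-3.138, 0.001, 0.354]
force: [0.6, -1.3, 0.2]
grip_width: 0.0939

t 0.9 pos [ 0.4635 -0.257   0.3002] rpy [-1.7979e+02  8.0000e-02  2.0290e+01] w 0.0939 F [ 0.6 -1.3  0.2] M [ 0.   -0.01  0.  ] q [-0.58  0.26  1.58  0.    1.31  0.64]
need tool mm [171.4 -69.7  40.3] units [ 4.286 -1.743  1.006]
turn deg [-2.300e-01 -4.000e-02 -6.171e+01] units [-5.8000e-02 -1.0000e-02 -1.5427e+01]
```

```bash
python3 -m pendant '[{"rx":0,"ry":0,"rz":0,"tx":1,"ty":-0.4,"tz":0,"grip":0},{"rx":0,"ry":0,"rz":0,"tx":1,"ty":-0.4,"tz":0,"grip":0},{"rx":0,"ry":0,"rz":0,"tx":1,"ty":-0.4,"tz":0,"grip":0},{"rx":0,"ry":0,"rz":0,"tx":1,"ty":-0.4,"tz":0,"grip":0},{"rx":0,"ry":0,"rz":-1,"tx":0,"ty":0,"tz":0.1,"grip":0},{"rx":0,"ry":0,"rz":-1,"tx":0,"ty":0,"tz":0.1,"grip":0},{"rx":0,"ry":0,"rz":-1,"tx":0,"ty":0,"tz":0.1,"grip":0},{"rx":0,"ry":0,"rz":-1,"tx":0,"ty":0,"tz":0.1,"grip":0}]'; echo;python3 -m pendant '[{"rx":0,"ry":0,"rz":-1,"tx":0,"ty":0,"tz":0.1,"grip":0},{"rx":0,"ry":0,"rz":-1,"tx":0,"ty":0,"tz":0.1,"grip":0},{"rx":0,"ry":0,"rz":-1,"tx":0,"ty":0,"tz":0.1,"grip":0},{"rx":0,"ry":0,"rz":-1,"tx":0,"ty":0,"tz":0.1,"grip":0},{"rx":0,"ry":0,"rz":-1,"tx":0,"ty":0,"tz":0.1,"grip":0},{"rx":0,"ry":0,"rz":-1,"tx":0,"ty":0,"tz":0.1,"grip":0},{"rx":0,"ry":0,"rz":-1,"tx":0,"ty":0,"tz":0.1,"grip":0},{"rx":0,"ry":0,"rz":-1,"tx":0,"ty":0,"tz":0,"grip":0}]'; python3 -c "
from h import *
need([.6,-.132,.26],82)
grab('wrist','w1')
need([.6,-.132,.26],82)"
```

```text
time_s: 1.57
ee_pos: [0.5907, -0.1356, 0.2814]
eef_rot: [-3.135, 0.001, 0.652]
force: [-0.4, 0.2, -0.1]
grip_width: 0.0476

time_s: 2.23
ee_pos: [0.59, -0.1345, 0.2483]
eef_rot: [-3.129, -0.002, 1.24]
force: [-0.0, -0.5, 0.5]
grip_width: 0.0467
t 2.23 pos [ 0.59   -0.1345  0.2483] rpy [-1.7929e+02 -1.4000e-01  7.1060e+01] w 0.0467 F [-0.  -0.5  0.5] M [-0.   -0.07 -0.01] q [-0.29  0.47  1.41  0.    1.27  0.04]
need tool mm [  5.6   8.5 -11.8] units [ 0.141  0.212 -0.295]
turn deg [ -0.69  -0.21 -10.94] units [-0.173 -0.051 -2.735]
t 2.28 pos [ 0.5901 -0.1345  0.2486] rpy [-1.7931e+02 -1.4000e-01  7.1360e+01] w 0.0465 F [-0.4  0.5 -0.3] M [-0.06 -0.03  0.04] q [-0.29  0.47  1.41  0.    1.27  0.04]
need tool mm [  5.6   8.5 -11.5] units [ 0.14   0.212 -0.288]
turn deg [ -0.68  -0.21 -10.64] units [-0.17  -0.051 -2.659]
```

View pics/w1.png

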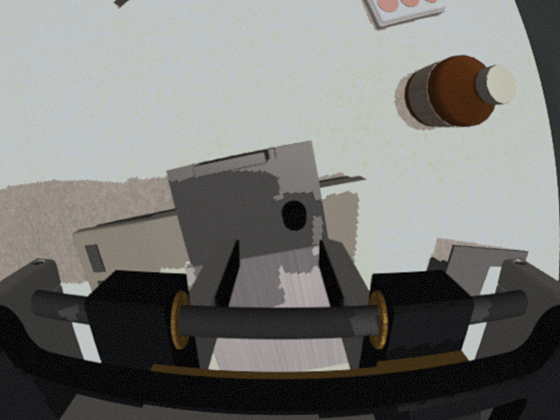

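```bash
python3 - <<'E'
from h import *
crop('w1',160,130,190,140,4,'cw1')
E
```

```text
(no output)
```

View pics/cw1.png

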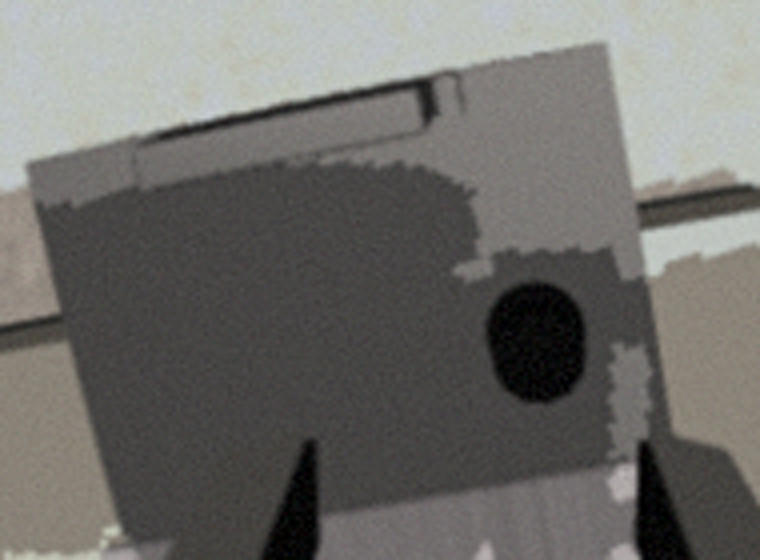

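```bash
python3 - <<'E'
from h import *
w=load('w1');t=load('top0'); s=load('scene0')
g=lambda p:((p[0]+.5)/4-.5+160,(p[1]+.5)/4-.5+130)
T=lambda p:((p[0]+.5)/5-.5+255,(p[1]+.5)/5-.5+185); S=lambda p:((p[0]+.5)/5-.5+230,(p[1]+.5)/5-.5+140)
W=lambda p,z:atz(w,*g(p),z,True).round(4)
print('cam',w['world_from_camera'][:3,3])
print('pin',W((536,354),.098)); print(tri([ray(w,*g((536,354)),True),ray(t,*T((185,165))),ray(s,*S((288,347)))]))
L=[W(p,.117) for p in [(138,143),(418,88),(428,130),(142,188)]]; print('lip',L,np.mean(L,0)); 
for a,b in [(0,1),(3,2)]: d=L[b]-L[a]; print(np.hypot(*d[:2]),np.degrees(np.arctan2(d[1],d[0])))
C=[W(p,.077) for p in [(28,163),(607,42)]]; d=C[1]-C[0]; print('corners',C,np.hypot(*d[:2]),np.degrees(np.arctan2(d[1],d[0])), np.mean(C,0))
c,k=T((88,225)); lc=np.mean([g(p) for p in [(138,143),(418,88),(428,130),(142,188)]],0)
print('lip tri',tri([ray(w,*lc,True),ray(t,c,k)]))
# predict from model, yaw -7.9
a=np.radians(-8); X=np.array([np.cos(a),np.sin(a),0]);Y=np.array([-np.sin(a),np.cos(a),0])
O=np.array([.6,-.132,.072])-.036*X-.048*Y; print('origin',O,'lip pred',O+.098*Y+[0,0,.045])
E
```

```text
cam [ 0.61233899 -0.06746247  0.33047445]
pin [ 0.5998 -0.1287  0.098 ]
(array([ 0.60015114, -0.13039853,  0.10154303]), [np.float64(0.0025417471805980873), np.float64(0.001372485535753305), np.float64(0.0013275551218328817)])
lip [array([ 0.5491, -0.0674,  0.117 ]), array([ 0.5968, -0.0748,  0.117 ]), array([ 0.5961, -0.0819,  0.117 ]), array([ 0.547 , -0.0748,  0.117 ])] [ 0.57225  -0.074725  0.117   ]
0.04827059146105418 -8.818357252872076
0.0496106843331151 -8.228099600978798
corners [array([ 0.5135, -0.0629,  0.077 ]), array([ 0.6316, -0.0795,  0.077 ])] 0.11926093241292399 -8.001012117144384 [ 0.57255 -0.0712   0.077  ]
lip tri (array([ 0.5671847 , -0.07737243,  0.08579916]), [np.float64(0.0013600357120483807), np.float64(0.001360035712048366)])
origin [ 0.55767004 -0.17452264  0.072     ] lip pred [ 0.571309   -0.07747636  0.117     ]
```

```bash
python3 -m pendant '[{"rx":-0.17,"ry":0,"rz":-0.9,"tx":0.05,"ty":0.07,"tz":0.2,"grip":0},{"rx":0,"ry":0,"rz":-0.9,"tx":0.05,"ty":0.07,"tz":0.2,"grip":0},{"rx":0,"ry":0,"rz":-0.9,"tx":0.05,"ty":0.07,"tz":0.2,"grip":0}]'; python3 -c "
from h import *
need([.6,-.1305,.215],81.8)"
```

```text
time_s: 2.53
ee_pos: [0.6001, -0.1311, 0.2253]
eef_rot: [3.139, -0.002, 1.435]
force: [0.1, -1.1, 0.5]
grip_width: 0.0466
t 2.53 pos [ 0.6001 -0.1311  0.2253] rpy [ 1.7983e+02 -1.4000e-01  8.2200e+01] w 0.0466 F [ 0.1 -1.1  0.5] M [-0.06 -0.08  0.05] q [-0.28  0.51  1.41  0.    1.22 -0.14]
need tool mm [ 0.6 -0.2 10.3] units [ 0.014 -0.004  0.258]
turn deg [ 0.17 -0.14  0.4 ] units [ 0.044 -0.034  0.099]
```

```bash
python3 -m pendant '[{"rx":0,"ry":0,"rz":0.1,"tx":0,"ty":0,"tz":0.25,"grip":0},{"rx":0,"ry":0,"rz":0,"tx":0,"ty":0,"tz":0.1,"grip":0}]'; python3 -c "
from h import *
grab('wrist','w2');grab('scene','s2')
need([.6,-.1305,.215],81.8)
crop('w2',180,120,200,150,4,'cw2');crop('s2',230,90,150,150,4,'cs2')"
```

```text
time_s: 2.7
ee_pos: [0.6001, -0.1308, 0.2094]
eef_rot: [3.14, -0.003, 1.426]
force: [-0.0, 0.3, -0.8]
grip_width: 0.0472
t 2.8 pos [ 0.6001 -0.1309  0.2101] rpy [ 1.7989e+02 -1.5000e-01  8.1730e+01] w 0.047 F [-1.  -0.1  0.2] M [-0.06 -0.05 -0.02] q [-0.28  0.53  1.43  0.    1.19 -0.13]
need tool mm [ 0.4 -0.2 -4.9] units [ 0.01  -0.005 -0.123]
turn deg [ 0.11 -0.15 -0.07] units [ 0.028 -0.037 -0.017]
```

View pics/cw2.png

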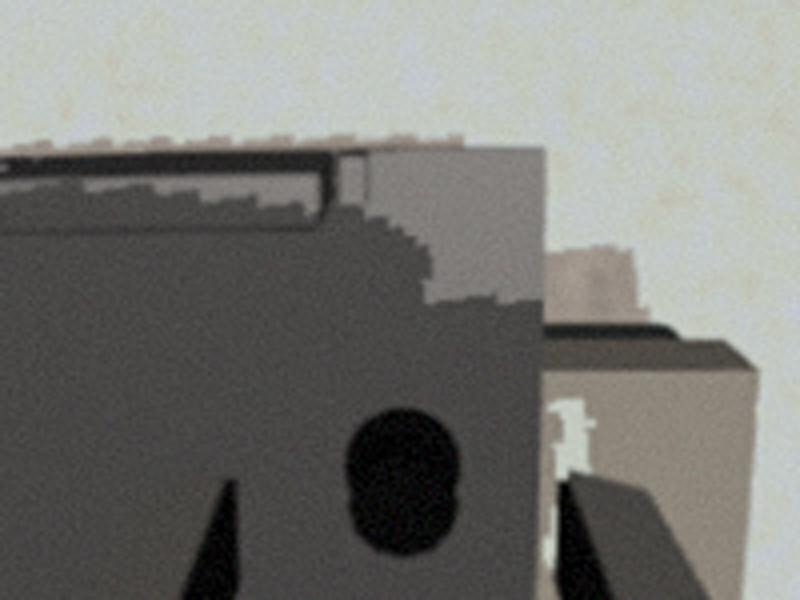

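View pics/cs2.png

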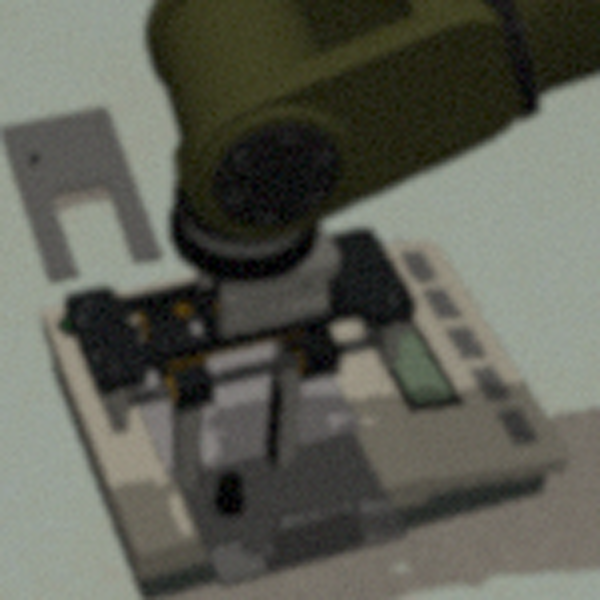

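```bash
python3 - <<'E'
from h import *
w=load('w1');w2=load('w2');t=load('top0'); s=load('scene0')
g=lambda p:((p[0]+.5)/4-.5+160,(p[1]+.5)/4-.5+130)
g2=lambda p:((p[0]+.5)/4-.5+180,(p[1]+.5)/4-.5+120)
T=lambda p:((p[0]+.5)/5-.5+255,(p[1]+.5)/5-.5+185); S=lambda p:((p[0]+.5)/5-.5+230,(p[1]+.5)/5-.5+140)
print(atz(w2,*g2((403,501)),.098,True), atz(w2,*g2((403,464)),.080,True))
print(tri([ray(w,*g((536,354)),True),ray(w2,*g2((403,501)),True)]))
print(tri([ray(w,*g((536,354)),True),ray(w2,*g2((403,501)),True),ray(t,*T((185,165))),ray(s,*S((288,347)))]))
for r in (60,): print(atz(w2,*g2((403,501)),.098,True)-atz(w2,*g2((459,501)),.098,True))
# plate top height: right outer corner of plate
print(tri([ray(w,*g((607,42)),True),ray(w2,*g2((545,148)),True),ray(t,*T((98,112)))]))
E
```

```text
[ 0.60021524 -0.12898435  0.098     ] [ 0.60037079 -0.12870553  0.08      ]
(array([ 0.60019479, -0.12776114,  0.10151839]), [np.float64(0.00017935761159391093), np.float64(0.00017935761159376538)])
(array([ 0.60019254, -0.12987349,  0.10102657]), [np.float64(0.0019106122641010445), np.float64(0.0018528962047603095), np.float64(0.0019086084485346216), np.float64(0.002013420098519097)])
[-0.00874902  0.00130404  0.        ]
(array([ 0.63566823, -0.08250418,  0.03412913]), [np.float64(0.001329563467425424), np.float64(0.0003139193690703247), np.float64(0.0010210634744041685)])
```

```bash
python3 -m pendant '[{"rx":0,"ry":0,"rz":0,"tx":0.02,"ty":0,"tz":0.4,"grip":0},{"rx":0,"ry":0,"rz":0,"tx":0,"ty":0,"tz":0.25,"grip":0},{"rx":0,"ry":0,"rz":0,"tx":0,"ty":0,"tz":0,"grip":0}]' 12; python3 -c "
from h import *
need([.6002,-.130,.180],81.8)"
```

```text
time_s: 3.05
ee_pos: [0.6006, -0.1304, 0.1848]
eef_rot: [3.137, -0.002, 1.421]
force: [0.6, 0.3, -0.3]
grip_width: 0.047
t 3.05 pos [ 0.6006 -0.1304  0.1848] rpy [ 1.7975e+02 -1.3000e-01  8.1410e+01] w 0.047 F [ 0.6  0.3 -0.3] M [-0.04 -0.07 -0.04] q [-0.27  0.55  1.45  0.    1.14 -0.13]
need tool mm [ 0.4 -0.5  4.8] units [ 0.009 -0.012  0.121]
turn deg [ 0.25 -0.13 -0.39] units [ 0.063 -0.032 -0.096]
```

```bash
python3 -m pendant '[{"rx":0.06,"ry":0,"rz":-0.1,"tx":0,"ty":-0.01,"tz":0.1,"grip":0},{"rx":0,"ry":0,"rz":0,"tx":0,"ty":0,"tz":0,"grip":0},{"rx":0,"ry":0,"rz":0,"tx":0,"ty":0,"tz":0,"grip":0.5},{"rx":0,"ry":0,"rz":0,"tx":0,"ty":0,"tz":0,"grip":0.75}]' 12; python3 -c "
from h import *
need([.6002,-.130,.180],81.8)"
```

```text
time_s: 3.38
ee_pos: [0.6005, -0.1307, 0.1822]
eef_rot: [3.14, -0.002, 1.427]
force: [0.3, 0.6, -0.2]
grip_width: 0.037
t 3.38 pos [ 0.6005 -0.1307  0.1822] rpy [ 1.7993e+02 -1.2000e-01  8.1730e+01] w 0.037 F [ 0.3  0.6 -0.2] M [-0.05 -0.1  -0.02] q [-0.27  0.56  1.45  0.    1.14 -0.13]
need tool mm [ 0.6 -0.4  2.2] units [ 0.016 -0.01   0.055]
turn deg [ 0.07 -0.12 -0.07] units [ 0.017 -0.029 -0.017]
```

```bash
python3 -m pendant '[{"rx":0,"ry":0,"rz":0,"tx":0,"ty":0,"tz":0.03,"grip":1},{"rx":0,"ry":0,"rz":0,"tx":0,"ty":0,"tz":0,"grip":1},{"rx":0,"ry":0,"rz":0,"tx":0,"ty":0,"tz":0,"grip":1},{"rx":0,"ry":0,"rz":0,"tx":0,"ty":0,"tz":0,"grip":1}]' 12; python3 -c "
from h import *
need([.6002,-.130,.194],81.8)"
```

```text
time_s: 3.72
ee_pos: [0.6009, -0.1308, 0.1822]
eef_rot: [3.139, -0.002, 1.426]
force: [0.2, 0.5, -0.8]
grip_width: 0.0157
t 3.72 pos [ 0.6009 -0.1308  0.1822] rpy [ 1.7982e+02 -1.1000e-01  8.1710e+01] w 0.0157 F [ 0.2  0.5 -0.8] M [-0.02 -0.11 -0.03] q [-0.27  0.56  1.45  0.    1.13 -0.13]
need tool mm [  0.7  -0.7 -11.8] units [ 0.018 -0.018 -0.295]
turn deg [ 0.18 -0.11 -0.09] units [ 0.044 -0.026 -0.022]
```

Gripped at 15.7 mm, which fits the head's 16 to 17.6 mm. Now I raise the pin in small steps.

```bash
python3 -m pendant '[{"rx":0,"ry":0,"rz":0,"tx":0,"ty":0,"tz":-0.1,"grip":1},{"rx":0,"ry":0,"rz":0,"tx":0,"ty":0,"tz":-0.1,"grip":1}]'; python3 -m pendant '[{"rx":0,"ry":0,"rz":0,"tx":0,"ty":0,"tz":-0.1,"grip":1}]';python3 -c "
from h import *
need([.6002,-.130,.194],81.8)"
```

```text
time_s: 3.88
ee_pos: [0.6007, -0.1307, 0.1899]
eef_rot: [3.14, -0.002, 1.426]
force: [1.9, -0.4, -1.1]
grip_width: 0.0154
time_s: 3.97
ee_pos: [0.6007, -0.1307, 0.1942]
eef_rot: [3.14, -0.002, 1.426]
force: [0.9, -0.1, -0.7]
grip_width: 0.0154
t 3.97 pos [ 0.6007 -0.1307  0.1942] rpy [ 1.7989e+02 -1.2000e-01  8.1710e+01] w 0.0154 F [ 0.9 -0.1 -0.7] M [-0.05 -0.23  0.02] q [-0.27  0.54  1.44  0.    1.16 -0.13]
need tool mm [ 0.7 -0.6  0.2] units [ 0.017 -0.014  0.006]
turn deg [ 0.11 -0.12 -0.09] units [ 0.028 -0.029 -0.021]
```

```bash
python3 -m pendant '[{"rx":0,"ry":0,"rz":0,"tx":0,"ty":0,"tz":-0.01,"grip":1},{"rx":0,"ry":0,"rz":0,"tx":0,"ty":0,"tz":0,"grip":1},{"rx":0,"ry":0,"rz":0,"tx":0,"ty":0,"tz":0,"grip":1}]'; python3 -c "
from h import *
need([.6002,-.130,.194],81.8)
grab('wrist','w3');grab('scene','s3')
crop('w3',200,140,160,120,5,'cw3');crop('s3',240,140,130,110,5,'cs3')"
```

```text
time_s: 4.22
ee_pos: [0.6007, -0.1308, 0.1961]
eef_rot: [3.139, -0.002, 1.426]
force: [-0.2, 0.6, -1.3]
grip_width: 0.0155
t 4.22 pos [ 0.6007 -0.1308  0.1961] rpy [ 1.7984e+02 -1.1000e-01  8.1720e+01] w 0.0155 F [-0.2  0.6 -1.3] M [ 0.01 -0.1   0.  ] q [-0.27  0.54  1.44  0.    1.16 -0.13]
need tool mm [ 0.7 -0.6  2.1] units [ 0.017 -0.016  0.053]
turn deg [ 0.16 -0.11 -0.08] units [ 0.041 -0.026 -0.021]
```

View pics/cw3.png

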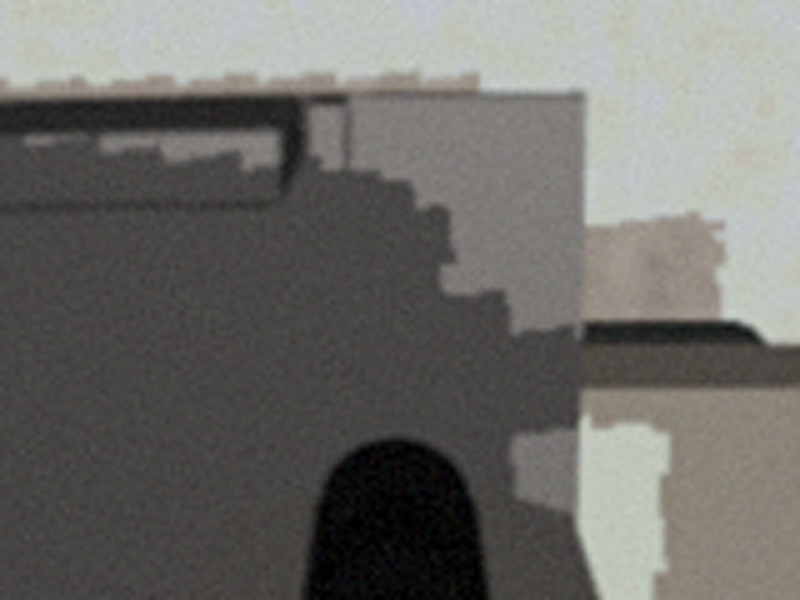

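View pics/cs3.png

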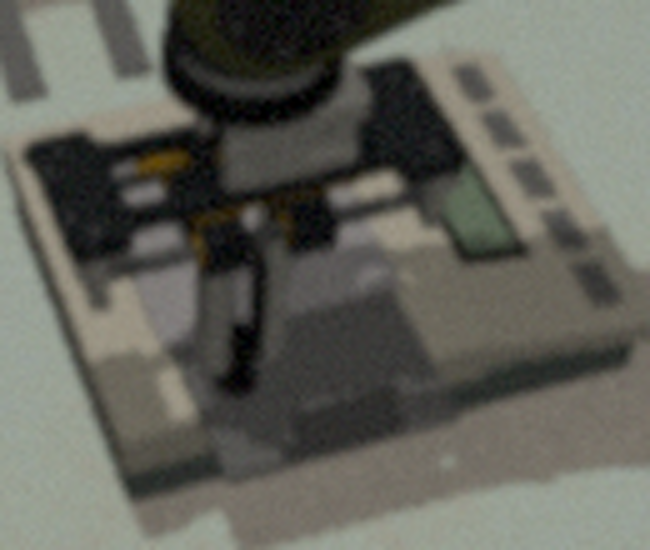

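```bash
python3 - <<'E'
from h import *
w2=load('w2');w=load('w3')
Y=np.array([.14,.99,0])
for z in (.08,.094):
    P=np.array([.6002,-.1295,z])+.0085*Y; print(z,'w2',proj(w2,P,True),'w3',proj(w,P,True))
E
```

```text
0.08 w2 (np.float64(280.248522290214), np.float64(224.83183887142064)) w3 (np.float64(279.29206554395137), np.float64(230.703682512041))
0.094 w2 (np.float64(280.38045773486874), np.float64(230.93623068750202)) w3 (np.float64(279.38938105750185), np.float64(237.6295622116499))
```

```bash
python3 -m pendant '[{"rx":0,"ry":0,"rz":0,"tx":0,"ty":0,"tz":0,"grip":0.4},{"rx":0,"ry":0,"rz":0,"tx":0,"ty":0,"tz":0,"grip":0.2},{"rx":0,"ry":0,"rz":0,"tx":0,"ty":0,"tz":0,"grip":0},{"rx":0,"ry":0,"rz":0,"tx":0,"ty":0,"tz":0,"grip":0}]'; python3 -c "
from h import *
need([.6002,-.130,.194],81.8)
grab('wrist','w4');grab('scene','s4')
crop('w4',200,140,160,120,5,'cw4');crop('s4',240,140,130,110,5,'cs4')"
```

```text
time_s: 4.65
ee_pos: [0.6008, -0.1308, 0.1961]
eef_rot: [3.138, -0.002, 1.426]
force: [-0.1, -0.1, -0.0]
grip_width: 0.0388
t 4.65 pos [ 0.6008 -0.1308  0.1961] rpy [ 1.7982e+02 -1.0000e-01  8.1710e+01] w 0.0388 F [-0.1 -0.1 -0. ] M [-0.03 -0.06  0.  ] q [-0.27  0.54  1.44  0.    1.16 -0.13]
need tool mm [ 0.7 -0.7  2.1] units [ 0.018 -0.018  0.052]
turn deg [ 0.18 -0.1  -0.09] units [ 0.045 -0.026 -0.021]
```

View pics/cw4.png

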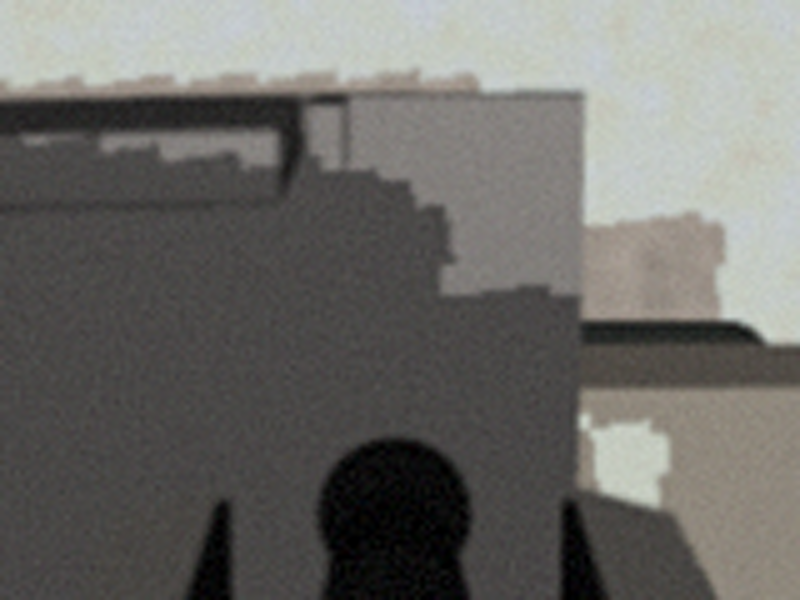

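View pics/cs4.png

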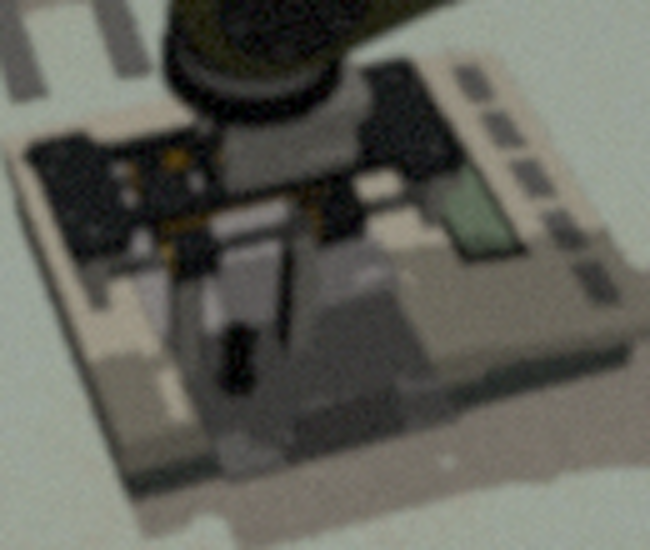

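The pin's black outline in the scene view grew from about 9 to 14 px, and its top moved up from row 209 to 204. The pin is therefore up, and the collar stayed on the plate. Next I go up, turn 90°, and move to the lip.

```bash
python3 -m pendant '[{"rx":0,"ry":0,"rz":0,"tx":0,"ty":0,"tz":-0.5,"grip":0},{"rx":0,"ry":0,"rz":0,"tx":0,"ty":0,"tz":-0.6,"grip":0},{"rx":0,"ry":0,"rz":-1,"tx":0.3,"ty":0.1,"tz":-0.1,"grip":0},{"rx":0,"ry":0,"rz":-1,"tx":0.3,"ty":0.1,"tz":0,"grip":0},{"rx":0,"ry":0,"rz":-1,"tx":0.3,"ty":0.1,"tz":0,"grip":0},{"rx":0,"ry":0,"rz":-1,"tx":0,"ty":0,"tz":0,"grip":0},{"rx":0,"ry":0,"rz":-1,"tx":0,"ty":0,"tz":0,"grip":0},{"rx":0,"ry":0,"rz":-1,"tx":0,"ty":0,"tz":0,"grip":0}]'; python3 -m pendant '[{"rx":0,"ry":0,"rz":-1,"tx":0,"ty":0,"tz":0,"grip":0},{"rx":0,"ry":0,"rz":-1,"tx":0,"ty":0,"tz":0,"grip":0},{"rx":0,"ry":0,"rz":-1,"tx":0,"ty":0,"tz":0,"grip":0},{"rx":0,"ry":0,"rz":-1,"tx":0,"ty":0,"tz":0,"grip":0},{"rx":0,"ry":0,"rz":-1,"tx":0,"ty":0,"tz":0,"grip":0},{"rx":0,"ry":0,"rz":-1,"tx":0,"ty":0,"tz":0,"grip":0},{"rx":0,"ry":0,"rz":-1,"tx":0,"ty":0,"tz":0,"grip":0},{"rx":0,"ry":0,"rz":-1,"tx":0,"ty":0,"tz":0,"grip":0}]'; python3 -c "
from h import *
need([.572,-.0752,.236],171.8)"
```

```text
time_s: 5.42
ee_pos: [0.6158, -0.0944, 0.2465]
eef_rot: [3.138, -0.001, 1.86]
force: [0.2, -0.9, 0.3]
grip_width: 0.0469
time_s: 6.08
ee_pos: [0.6159, -0.0941, 0.2463]
eef_rot: [3.138, 0.001, 2.449]
force: [0.4, -0.2, -0.5]
grip_width: 0.047
t 6.08 pos [ 0.6159 -0.0941  0.2463] rpy [1.7981e+02 7.0000e-02 1.4029e+02] w 0.047 F [ 0.4 -0.2 -0.5] M [ 0.   -0.16 -0.  ] q [-0.21  0.51  1.36  0.    1.27 -1.09]
need tool mm [ 45.8 -13.6  10.2] units [ 1.146 -0.339  0.255]
turn deg [  0.16   0.12 -31.51] units [ 0.041  0.031 -7.877]
```

```bash
python3 -m pendant '[{"rx":0,"ry":0,"rz":-1,"tx":0.58,"ty":-0.17,"tz":0,"grip":0},{"rx":0,"ry":0,"rz":-1,"tx":0.58,"ty":-0.17,"tz":0,"grip":0},{"rx":0,"ry":0,"rz":-1,"tx":0,"ty":0,"tz":0,"grip":0},{"rx":0,"ry":0,"rz":-1,"tx":0,"ty":0,"tz":0,"grip":0},{"rx":0,"ry":0,"rz":-1,"tx":0,"ty":0,"tz":0,"grip":0},{"rx":0,"ry":0,"rz":-1,"tx":0,"ty":0,"tz":0,"grip":0},{"rx":0,"ry":0,"rz":-1,"tx":0,"ty":0,"tz":0,"grip":0},{"rx":0,"ry":0,"rz":-1,"tx":0,"ty":0,"tz":0,"grip":0}]';  python3 -c "
from h import *
need([.572,-.0752,.236],171.8)"
```

```text
time_s: 6.75
ee_pos: [0.5683, -0.0756, 0.2458]
eef_rot: [3.139, 0.003, 3.036]
force: [-0.1, -0.6, -1.0]
grip_width: 0.047
t 6.75 pos [ 0.5683 -0.0756  0.2458] rpy [1.7988e+02 1.4000e-01 1.7395e+02] w 0.047 F [-0.1 -0.6 -1. ] M [ 0.04 -0.13  0.04] q [-0.2   0.4   1.52  0.    1.22 -1.66]
need tool mm [-3.6  0.8  9.8] units [-0.091  0.019  0.244]
turn deg [0.12 0.14 2.15] units [0.031 0.036 0.538]
```

```bash
python3 -m pendant '[{"rx":0,"ry":0,"rz":0.5,"tx":-0.09,"ty":0.02,"tz":0.25,"grip":0},{"rx":0,"ry":0,"rz":0,"tx":0,"ty":0,"tz":0,"grip":0}]';  python3 -c "
from h import *
need([.572,-.0752,.184],171.8)
grab('wrist','w5');crop('w5',180,130,200,150,4,'cw5')"
```

```text
time_s: 6.92
ee_pos: [0.5721, -0.0752, 0.2359]
eef_rot: [3.139, 0.003, 3.005]
force: [-0.5, -0.2, 0.1]
grip_width: 0.0466
t 6.92 pos [ 0.5721 -0.0752  0.2359] rpy [179.88   0.19 172.19] w 0.0466 F [-0.5 -0.2  0.1] M [ 0.04 -0.12  0.01] q [-0.19  0.42  1.52  0.    1.2  -1.63]
need tool mm [ 0.2 -0.1 51.9] units [ 0.006 -0.004  1.298]
turn deg [0.12 0.19 0.39] units [0.031 0.047 0.096]
```

View pics/cw5.png

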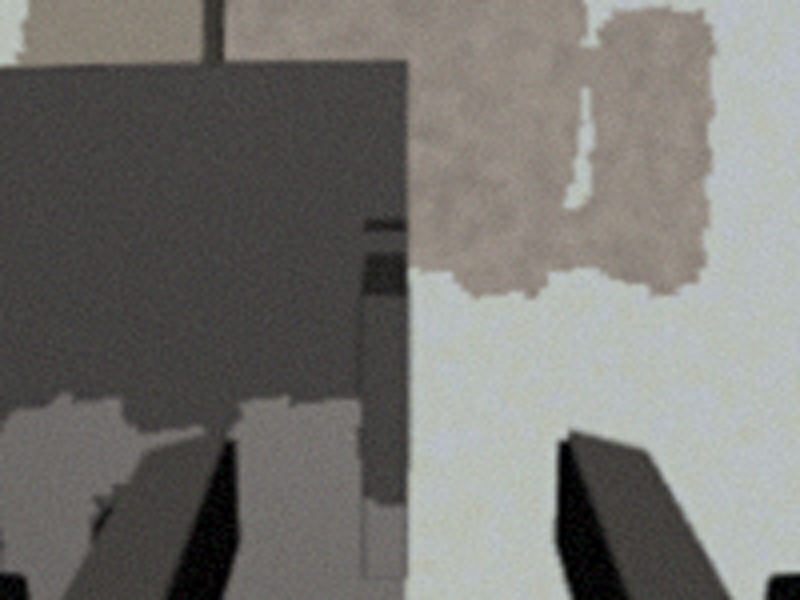

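View pics/w5.png

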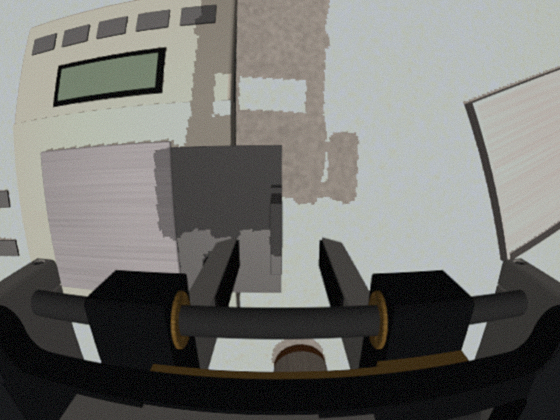

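```bash
python3 - <<'E'
from h import *
w=load('w5'); g=lambda p:((p[0]+.5)/4-.5+180,(p[1]+.5)/4-.5+130)
P=[atz(w,*g(p),.117,True) for p in [(362,295),(408,295),(408,577),(362,577)]]; print(np.round(P,4),np.mean(P,0))
print(np.array(proj(w,[.572,-.0752,.117],True)),g((385,437)))
# finger tips check: y midpoint at tips z
print([atz(w,*g(p),.236-.097,True) for p in [(235,440),(562,440)]])
E
```

```text
[[ 0.546  -0.075   0.117 ]
 [ 0.547  -0.0678  0.117 ]
 [ 0.5954 -0.0744  0.117 ]
 [ 0.5943 -0.0821  0.117 ]] [ 0.57065924 -0.07481934  0.117     ]
[275.57114667 241.93556428] (275.875, 238.875)
[array([ 0.56003867, -0.09528534,  0.139     ]), array([ 0.56658017, -0.0480076 ,  0.139     ])]
```

```bash
python3 -m pendant '[{"rx":0,"ry":0,"rz":0.1,"tx":0.02,"ty":-0.02,"tz":0.5,"grip":0},{"rx":0,"ry":0,"rz":0,"tx":0,"ty":0,"tz":0.5,"grip":0},{"rx":0,"ry":0,"rz":0,"tx":0,"ty":0,"tz":0.25,"grip":0},{"rx":0,"ry":0,"rz":0,"tx":0,"ty":0,"tz":0,"grip":0}]' 10;  python3 -c "
from h import *
need([.572,-.0762,.184],171.8)"
```

```text
time_s: 7.3
ee_pos: [0.572, -0.0761, 0.1882]
eef_rot: [3.14, 0.008, 3.002]
force: [0.5, 0.4, -0.2]
grip_width: 0.0475
t 7.3 pos [ 0.572  -0.0761  0.1882] rpy [179.9    0.48 171.99] w 0.0475 F [ 0.5  0.4 -0.2] M [ 0.01 -0.08  0.06] q [-0.2   0.47  1.56  0.    1.1  -1.63]
need tool mm [ 0.1 -0.1  4.2] units [ 0.001 -0.002  0.104]
turn deg [0.1  0.48 0.19] units [0.025 0.119 0.049]
```

```bash
python3 -m pendant '[{"rx":0.02,"ry":0.12,"rz":0.04,"tx":0,"ty":0,"tz":0.08,"grip":0},{"rx":0,"ry":0,"rz":0,"tx":0,"ty":0,"tz":0,"grip":0.4},{"rx":0,"ry":0,"rz":0,"tx":0,"ty":0,"tz":0,"grip":0.6},{"rx":0,"ry":0,"rz":0,"tx":0,"ty":0,"tz":0,"grip":0.8},{"rx":0,"ry":0,"rz":0,"tx":0,"ty":0,"tz":0,"grip":1},{"rx":0,"ry":0,"rz":0,"tx":0,"ty":0,"tz":0,"grip":1},{"rx":0,"ry":0,"rz":0,"tx":0,"ty":0,"tz":0,"grip":1}]' 8;  python3 -c "
from h import *
need([.572,-.0762,.184],171.8)"
```

```text
time_s: 7.88
ee_pos: [0.5732, -0.0763, 0.189]
eef_rot: [-3.142, 0.004, 3.0]
force: [0.4, -0.1, 1.3]
grip_width: 0.0106
t 7.88 pos [ 0.5732 -0.0763  0.189 ] rpy [-180.      0.2   171.86] w 0.0106 F [ 0.4 -0.1  1.3] M [ 0.11 -0.15 -0.  ] q [-0.2   0.48  1.56  0.    1.11 -1.62]
need tool mm [ 1.2 -0.   5. ] units [ 0.03  -0.001  0.125]
turn deg [-0.    0.2   0.06] units [-0.001  0.051  0.015]
```

```bash
python3 -m pendant '[{"rx":0,"ry":0,"rz":0,"tx":0,"ty":0,"tz":0,"grip":1},{"rx":0,"ry":0,"rz":0,"tx":0,"ty":0,"tz":0,"grip":1},{"rx":0,"ry":0,"rz":0,"tx":0,"ty":0,"tz":0,"grip":1}]' 20; python3 -m pendant '[{"rx":0,"ry":0,"rz":0,"tx":0,"ty":0,"tz":0,"grip":1},{"rx":0,"ry":0,"rz":0,"tx":0,"ty":0,"tz":0,"grip":1}]' 50;  python3 -c "
from h import *
need([.572,-.0762,.184],171.8)"
```

```text
time_s: 8.13
ee_pos: [0.5732, -0.0764, 0.1891]
eef_rot: [-3.141, 0.004, 3.0]
force: [-0.2, -0.7, -0.6]
grip_width: 0.0077
time_s: 8.3
ee_pos: [0.5732, -0.0764, 0.1891]
eef_rot: [-3.141, 0.004, 3.0]
force: [0.1, 0.0, -0.9]
grip_width: 0.0076
t 8.3 pos [ 0.5732 -0.0764  0.1891] rpy [-179.99    0.22  171.88] w 0.0076 F [ 0.1  0.  -0.9] M [ 0.01 -0.17  0.04] q [-0.2   0.47  1.56  0.    1.11 -1.62]
need tool mm [1.2 0.  5.1] units [0.031 0.001 0.127]
turn deg [-0.01  0.22  0.08] units [-0.003  0.054  0.019]
```

```bash
python3 -m pendant '[{"rx":0,"ry":0,"rz":0,"tx":0,"ty":0.15,"tz":0,"grip":1},{"rx":0,"ry":0,"rz":0,"tx":0,"ty":0.15,"tz":0,"grip":1},{"rx":0,"ry":0,"rz":0,"tx":0,"ty":0.15,"tz":0,"grip":1}]' 50;  python3 -c "
from h import *
need([.5979,.0968,.189],171.9)
grab('scene','s5');crop('s5',240,140,130,110,5,'cs5')"
```

```text
time_s: 8.55
ee_pos: [0.5755, -0.0606, 0.1891]
eef_rot: [-3.138, 0.004, 2.998]
force: [-1.2, -8.2, -1.1]
grip_width: 0.0077
t 8.55 pos [ 0.5755 -0.0606  0.1891] rpy [-179.77    0.22  171.76] w 0.0077 F [-1.2 -8.2 -1.1] M [-1.08  0.01  0.03] q [-0.17  0.48  1.56 -0.    1.11 -1.59]
need tool mm [  0.4 159.   -0.5] units [ 0.011  3.974 -0.013]
turn deg [-0.23  0.22 -0.14] units [-0.058  0.055 -0.036]
```

View pics/cs5.png

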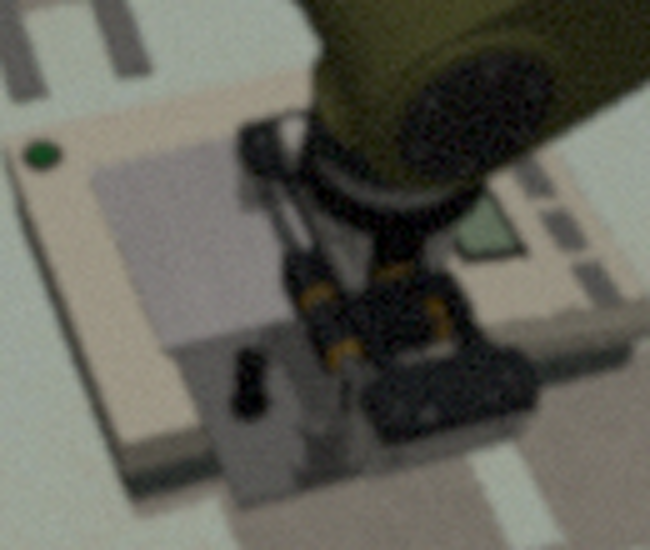

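```bash
python3 -m pendant '[{"rx":0,"ry":0,"rz":0,"tx":0,"ty":0.2,"tz":0,"grip":1},{"rx":0,"ry":0,"rz":0,"tx":0,"ty":0.2,"tz":0,"grip":1},{"rx":0,"ry":0,"rz":0,"tx":0,"ty":0.2,"tz":0,"grip":1},{"rx":0,"ry":0,"rz":0,"tx":0,"ty":0.2,"tz":0,"grip":1},{"rx":0,"ry":0,"rz":0,"tx":0,"ty":0.2,"tz":0,"grip":1},{"rx":0,"ry":0,"rz":0,"tx":0,"ty":0.2,"tz":0,"grip":1}]' 50;  python3 -c "
from h import *
need([.5979,.0968,.189],171.9)"
```

```text
time_s: 9.1
ee_pos: [0.582, -0.0172, 0.1885]
eef_rot: [-3.126, 0.003, 2.993]
force: [-1.5, -12.3, -1.1]
grip_width: 0.0077
t 9.1 pos [ 0.582  -0.0172  0.1885] rpy [-1.7911e+02  1.7000e-01  1.7149e+02] w 0.0077 F [ -1.5 -12.3  -1.1] M [-1.46 -0.01  0.03] q [-0.09  0.48  1.54 -0.02  1.11 -1.5 ]
need tool mm [  1.2 115.1  -2.3] units [ 0.029  2.877 -0.058]
turn deg [-0.89  0.17 -0.41] units [-0.222  0.042 -0.102]
```

```bash
python3 -m pendant '[{"rx":-0.2,"ry":0,"rz":-0.1,"tx":0.02,"ty":0.15,"tz":-0.03,"grip":1},{"rx":-0.1,"ry":0,"rz":-0.05,"tx":0.02,"ty":0.15,"tz":-0.02,"grip":1},{"rx":-0.05,"ry":0,"rz":0,"tx":0,"ty":0.15,"tz":0,"grip":1}]' 50;  python3 -c "
from h import *
need([.5979,.0968,.189],171.9)
grab('scene','s6');crop('s6',240,140,130,110,5,'cs6')"
```

```text
time_s: 9.35
ee_pos: [0.5828, 0.0009, 0.1899]
eef_rot: [3.134, 0.002, 3.003]
force: [-0.3, -5.2, -0.2]
grip_width: 0.0077
t 9.35 pos [0.5828 0.0009 0.1899] rpy [1.7959e+02 1.0000e-01 1.7205e+02] w 0.0077 F [-0.3 -5.2 -0.2] M [-1.01 -0.14  0.  ] q [-0.06  0.48  1.54  0.01  1.11 -1.5 ]
need tool mm [-1.7 97.   1.6] units [-0.043  2.426  0.04 ]
turn deg [0.41 0.1  0.15] units [0.103 0.026 0.037]
```

View pics/cs6.png

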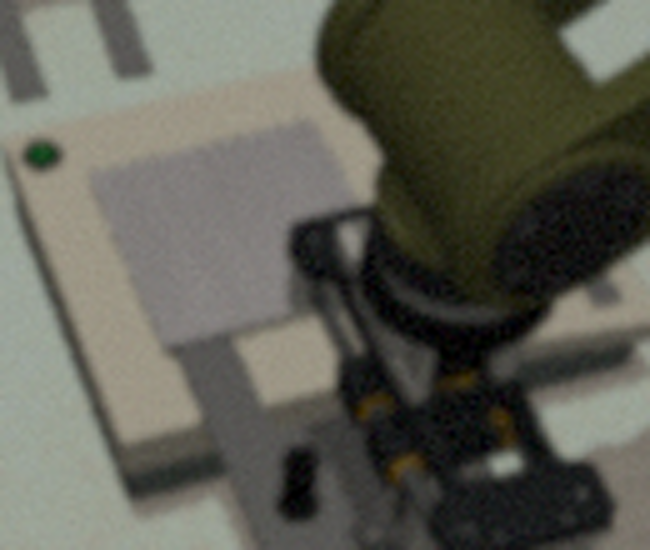

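```bash
python3 -m pendant '[{"rx":0.03,"ry":0,"rz":0,"tx":-0.03,"ty":0.15,"tz":0.02,"grip":1},{"rx":0,"ry":0,"rz":0,"tx":-0.01,"ty":0.15,"tz":0,"grip":1},{"rx":0,"ry":0,"rz":0,"tx":0,"ty":0.15,"tz":0,"grip":1}]' 50;  python3 -c "
from h import *
need([.5979,.0968,.189],171.9)"
```

```text
time_s: 9.65
ee_pos: [0.5873, 0.0201, 0.1893]
eef_rot: [3.138, 0.002, 3.002]
force: [0.3, -4.3, -0.2]
grip_width: 0.0079
t 9.65 pos [0.5873 0.0201 0.1893] rpy [1.7978e+02 1.3000e-01 1.7201e+02] w 0.0079 F [ 0.3 -4.3 -0.2] M [-0.86 -0.14  0.03] q [-0.03  0.49  1.53  0.    1.12 -1.46]
need tool mm [ 0.2 77.4  0.6] units [0.005 1.936 0.015]
turn deg [0.22 0.13 0.11] units [0.054 0.032 0.028]
```

```bash
python3 -m pendant '[{"rx":0,"ry":0,"rz":0,"tx":0,"ty":0.15,"tz":0,"grip":1},{"rx":0,"ry":0,"rz":0,"tx":0,"ty":0.15,"tz":0,"grip":1},{"rx":0,"ry":0,"rz":0,"tx":0,"ty":0.15,"tz":0,"grip":1},{"rx":0,"ry":0,"rz":0,"tx":0,"ty":0.15,"tz":0,"grip":1}]' 50;  python3 -c "
from h import *
need([.5979,.0968,.189],171.9)"
```

```text
time_s: 9.98
ee_pos: [0.5911, 0.047, 0.1893]
eef_rot: [3.138, 0.002, 3.003]
force: [1.1, -0.1, -0.5]
grip_width: 0.008
t 9.98 pos [0.5911 0.047  0.1893] rpy [1.7977e+02 1.2000e-01 1.7203e+02] w 0.008 F [ 1.1 -0.1 -0.5] M [-0.32 -0.16 -0.04] q [ 0.02  0.5   1.51  0.    1.12 -1.42]
need tool mm [ 0.2 50.3  0.5] units [0.004 1.257 0.014]
turn deg [0.23 0.12 0.13] units [0.057 0.031 0.033]
```

```bash
python3 -m pendant '[{"rx":0,"ry":0,"rz":0,"tx":0,"ty":0.2,"tz":-0.02,"grip":1},{"rx":0,"ry":0,"rz":0,"tx":0,"ty":0.2,"tz":-0.02,"grip":1},{"rx":0,"ry":0,"rz":0,"tx":0,"ty":0,"tz":0,"grip":1},{"rx":0,"ry":0,"rz":0,"tx":0,"ty":0,"tz":0,"grip":1}]' 50;  python3 -c "
from h import *
need([.5979,.0968,.189],171.9)
grab('scene','s7');crop('s7',230,140,150,110,5,'cs7');grab('top','t7');crop('t7',185,170,190,150,4,'ct7')"
```

```text
time_s: 10.32
ee_pos: [0.5934, 0.0674, 0.1909]
eef_rot: [3.135, 0.001, 3.004]
force: [0.7, 0.3, -1.5]
grip_width: 0.0077
t 10.32 pos [0.5934 0.0674 0.1909] rpy [1.7964e+02 8.0000e-02 1.7213e+02] w 0.0077 F [ 0.7  0.3 -1.5] M [ 0.11 -0.09  0.03] q [ 0.05  0.51  1.5   0.01  1.13 -1.39]
need tool mm [-0.4 29.7  2.1] units [-0.01   0.743  0.053]
turn deg [0.36 0.08 0.23] units [0.089 0.019 0.057]
```

View pics/cs7.png

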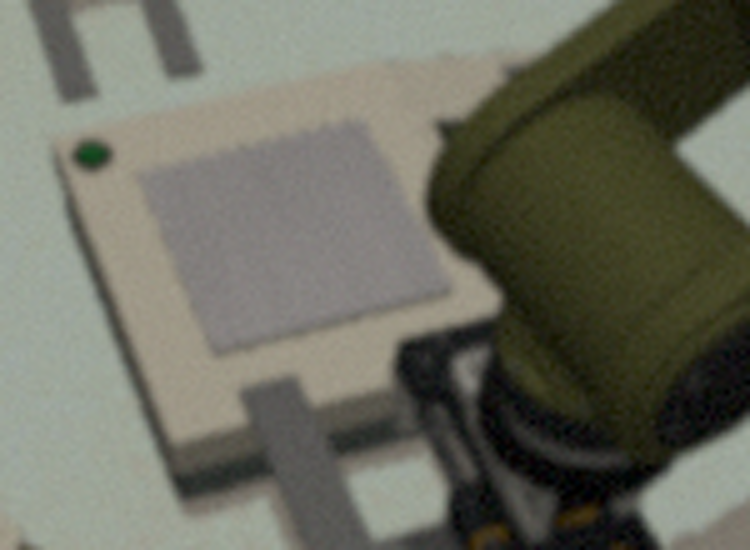

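View pics/ct7.png

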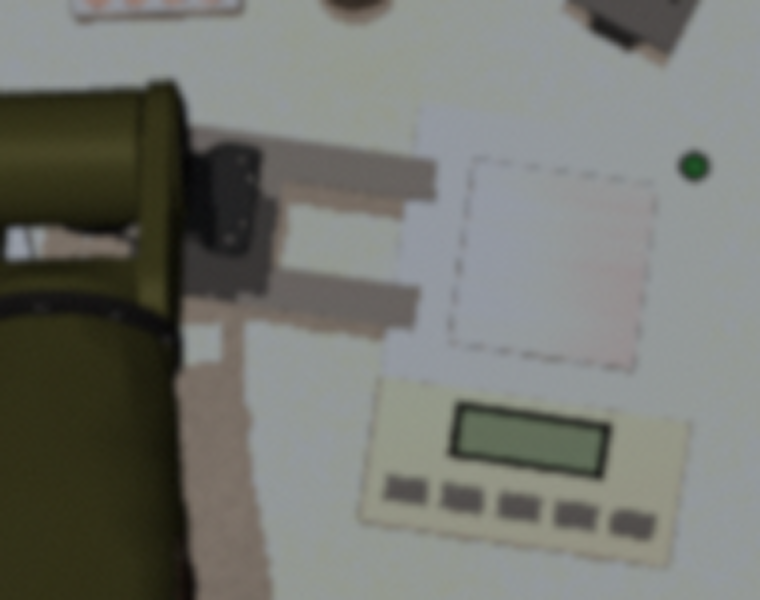

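```bash
python3 -m pendant '[{"rx":0.05,"ry":0,"rz":0,"tx":0,"ty":0.3,"tz":-0.03,"grip":1},{"rx":0,"ry":0,"rz":0,"tx":0,"ty":0.4,"tz":-0.03,"grip":1},{"rx":0,"ry":0,"rz":0,"tx":0,"ty":0.4,"tz":-0.1,"grip":1},{"rx":0,"ry":0,"rz":0,"tx":0,"ty":0.4,"tz":-0.1,"grip":1},{"rx":0,"ry":0,"rz":0,"tx":0,"ty":0.3,"tz":-0.2,"grip":1},{"rx":0,"ry":0,"rz":0,"tx":0,"ty":0,"tz":0,"grip":1}]' 50;  python3 -c "
from h import *
need([.517,.396,.20],-164.1)
"
```

```text
time_s: 10.92
ee_pos: [0.6039, 0.1423, 0.2107]
eef_rot: [3.14, 0.001, 3.0]
force: [1.4, -0.1, -1.1]
grip_width: 0.0076
t 10.92 pos [0.6039 0.1423 0.2107] rpy [1.7988e+02 4.0000e-02 1.7187e+02] w 0.0076 F [ 1.4 -0.1 -1.1] M [ 0.12 -0.2   0.05] q [ 0.17  0.54  1.41  0.    1.2  -1.26]
need tool mm [121.9 238.8  11.1] units [3.048 5.97  0.277]
turn deg [  0.11   0.06 -24.03] units [ 0.027  0.015 -6.008]
```

```bash
python3 -m pendant '[{"rx":0,"ry":0,"rz":0,"tx":0.2,"ty":0.4,"tz":0,"grip":1},{"rx":0,"ry":0,"rz":0,"tx":0.35,"ty":0.7,"tz":0,"grip":1},{"rx":0,"ry":0,"rz":0,"tx":0.35,"ty":0.7,"tz":0,"grip":1},{"rx":0,"ry":0,"rz":0,"tx":0.35,"ty":0.7,"tz":0,"grip":1},{"rx":0,"ry":0,"rz":0,"tx":0.35,"ty":0.7,"tz":0,"grip":1},{"rx":0,"ry":0,"rz":0,"tx":0.35,"ty":0.7,"tz":0,"grip":1},{"rx":0,"ry":0,"rz":0,"tx":0.35,"ty":0.7,"tz":0,"grip":1},{"rx":0,"ry":0,"rz":0,"tx":0.2,"ty":0.4,"tz":0,"grip":1}]' 50;python3 -m pendant '[{"rx":0,"ry":0,"rz":-0.5,"tx":0,"ty":0,"tz":0,"grip":1},{"rx":0,"ry":0,"rz":-0.8,"tx":0,"ty":0,"tz":0,"grip":1},{"rx":0,"ry":0,"rz":-0.8,"tx":0,"ty":0,"tz":0,"grip":1},{"rx":0,"ry":0,"rz":-0.8,"tx":0,"ty":0,"tz":0,"grip":1},{"rx":0,"ry":0,"rz":-0.8,"tx":0,"ty":0,"tz":0,"grip":1},{"rx":0,"ry":0,"rz":-0.8,"tx":0,"ty":0,"tz":0,"grip":1},{"rx":0,"ry":0,"rz":-0.6,"tx":0,"ty":0,"tz":0,"grip":1}]' 50;  python3 -c "
from h import *
need([.517,.396,.20],-164.1)
"
```

```text
time_s: 11.58
ee_pos: [0.5324, 0.3578, 0.2117]
eef_rot: [3.141, 0.003, 2.992]
force: [-0.3, -0.4, -0.4]
grip_width: 0.0074
time_s: 12.17
ee_pos: [0.5305, 0.3607, 0.2112]
eef_rot: [-3.141, 0.002, -2.916]
force: [-0.3, -0.8, -1.3]
grip_width: 0.0075
t 12.17 pos [0.5305 0.3607 0.2112] rpy [-1.7995e+02  1.4000e-01 -1.6709e+02] w 0.0075 F [-0.3 -0.8 -1.3] M [ 0.09 -0.04  0.02] q [ 0.54  0.58  1.34 -0.    1.22 -1.26]
need tool mm [ 5.3 37.5 11.2] units [0.132 0.937 0.279]
turn deg [-0.05  0.14 -2.99] units [-0.013  0.035 -0.746]
```

```bash
python3 -m pendant '[{"rx":0,"ry":0,"rz":-0.4,"tx":0.07,"ty":0.48,"tz":0,"grip":1},{"rx":0,"ry":0,"rz":-0.3,"tx":0.07,"ty":0.46,"tz":0,"grip":1},{"rx":0,"ry":0,"rz":0,"tx":0,"ty":0,"tz":0,"grip":1}]' 50; python3 -c "
from h import *
need([.517,.396,.121],-164.1)
grab('scene','s8');grab('top','t8');grab('wrist','w8')
"
```

```text
time_s: 12.42
ee_pos: [0.5164, 0.3957, 0.2112]
eef_rot: [-3.14, 0.002, -2.865]
force: [-0.1, -0.4, -0.9]
grip_width: 0.0077
t 12.42 pos [0.5164 0.3957 0.2112] rpy [-1.7992e+02  1.3000e-01 -1.6414e+02] w 0.0077 F [-0.1 -0.4 -0.9] M [ 0.15 -0.04 -0.  ] q [ 0.6   0.6   1.3  -0.    1.23 -1.25]
need tool mm [-0.5  0.3 90.2] units [-0.013  0.007  2.255]
turn deg [-0.08  0.13 -0.04] units [-0.02   0.033 -0.011]
```

View pics/s8.png

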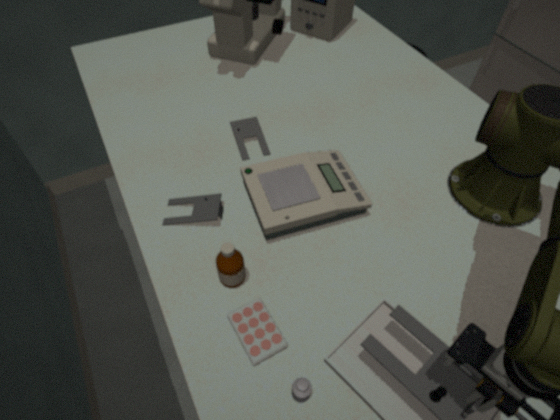

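View pics/t8.png

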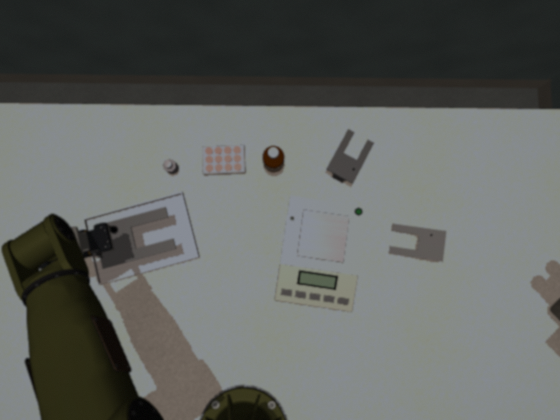

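View pics/w8.png

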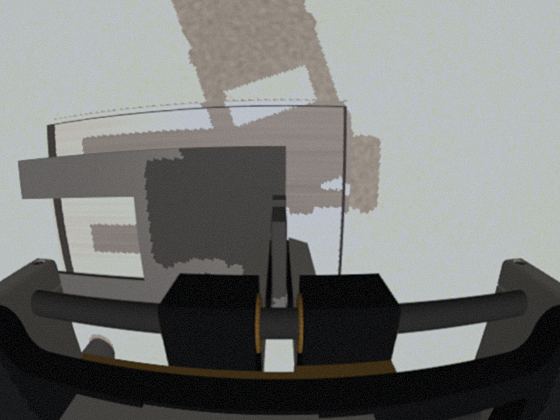

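The plate hangs level over the tray and is square to it, with clearance on all sides (top view about (140,240)). The pan sits level on the balance. I now lower gently.

```bash
python3 -m pendant '[{"rx":0,"ry":0.03,"rz":0,"tx":0,"ty":0,"tz":0.3,"grip":1},{"rx":0,"ry":0,"rz":0,"tx":0,"ty":0,"tz":0.3,"grip":1},{"rx":0,"ry":0,"rz":0,"tx":0,"ty":0,"tz":0.3,"grip":1},{"rx":0,"ry":0,"rz":0,"tx":0,"ty":0,"tz":0.3,"grip":1},{"rx":0,"ry":0,"rz":0,"tx":0,"ty":0,"tz":0.3,"grip":1},{"rx":0,"ry":0,"rz":0,"tx":0,"ty":0,"tz":0.2,"grip":1},{"rx":0,"ry":0,"rz":0,"tx":0,"ty":0,"tz":0.1,"grip":1},{"rx":0,"ry":0,"rz":0,"tx":0,"ty":0,"tz":0,"grip":1}]' 50; python3 -c "
from h import *
need([.517,.396,.121],-164.1)
"
```

```text
time_s: 13.23
ee_pos: [0.5178, 0.3905, 0.1287]
eef_rot: [-3.138, -0.004, -2.872]
force: [-0.0, -0.5, -1.4]
grip_width: 0.0074
t 13.23 pos [0.5178 0.3905 0.1287] rpy [-179.78   -0.22 -164.54] w 0.0074 F [-0.  -0.5 -1.4] M [ 0.12 -0.07 -0.08] q [ 0.59  0.69  1.36 -0.    1.09 -1.25]
need tool mm [-0.7  5.5  7.7] units [-0.018  0.139  0.191]
turn deg [-0.22 -0.23 -0.44] units [-0.054 -0.056 -0.11 ]
```

```bash
python3 -m pendant '[{"rx":-0.05,"ry":-0.05,"rz":-0.1,"tx":0,"ty":0.05,"tz":0.06,"grip":1},{"rx":0,"ry":0,"rz":0,"tx":0,"ty":0,"tz":0.06,"grip":1}]' 50;  python3 -m pendant '[{"rx":0,"ry":0,"rz":0,"tx":0,"ty":0,"tz":0.06,"grip":1},{"rx":0,"ry":0,"rz":0,"tx":0,"ty":0,"tz":0,"grip":1}]' 50; python3 -c "
from h import *
need([.517,.396,.121],-164.1)
"
```

```text
time_s: 13.4
ee_pos: [0.5175, 0.3927, 0.124]
eef_rot: [3.141, 0.001, -2.864]
force: [-0.8, 0.1, -1.1]
grip_width: 0.0077
time_s: 13.57
ee_pos: [0.5176, 0.393, 0.1217]
eef_rot: [3.141, 0.002, -2.864]
force: [-0.7, -0.1, -0.5]
grip_width: 0.0081
t 13.57 pos [0.5176 0.393  0.1217] rpy [ 1.7996e+02  9.0000e-02 -1.6408e+02] w 0.0081 F [-0.7 -0.1 -0.5] M [ 0.16 -0.08 -0.02] q [ 0.59  0.7   1.36  0.    1.07 -1.26]
need tool mm [-0.3  3.1  0.7] units [-0.006  0.077  0.017]
turn deg [0.04 0.09 0.02] units [0.009 0.022 0.004]
```

```bash
python3 -m pendant '[{"rx":0,"ry":0,"rz":0,"tx":0,"ty":0,"tz":0.06,"grip":1},{"rx":0,"ry":0,"rz":0,"tx":0,"ty":0,"tz":0,"grip":1},{"rx":0,"ry":0,"rz":0,"tx":0,"ty":0,"tz":0,"grip":1}]' 50; python3 -c "
from h import *
need([.517,.396,.121],-164.1)
grab('scene','s9');crop('s9',310,290,190,130,4,'cs9')
"
```

```text
time_s: 13.82
ee_pos: [0.5182, 0.3936, 0.1225]
eef_rot: [3.14, 0.005, -2.864]
force: [-0.9, 0.4, -1.5]
grip_width: 0.0076
t 13.82 pos [0.5182 0.3936 0.1225] rpy [ 179.91    0.28 -164.07] w 0.0076 F [-0.9  0.4 -1.5] M [ 0.15 -0.08 -0.02] q [ 0.59  0.7   1.36  0.    1.07 -1.26]
need tool mm [0.5 2.7 1.5] units [0.012 0.066 0.039]
turn deg [0.09 0.28 0.03] units [0.023 0.07  0.008]
```

View pics/cs9.png

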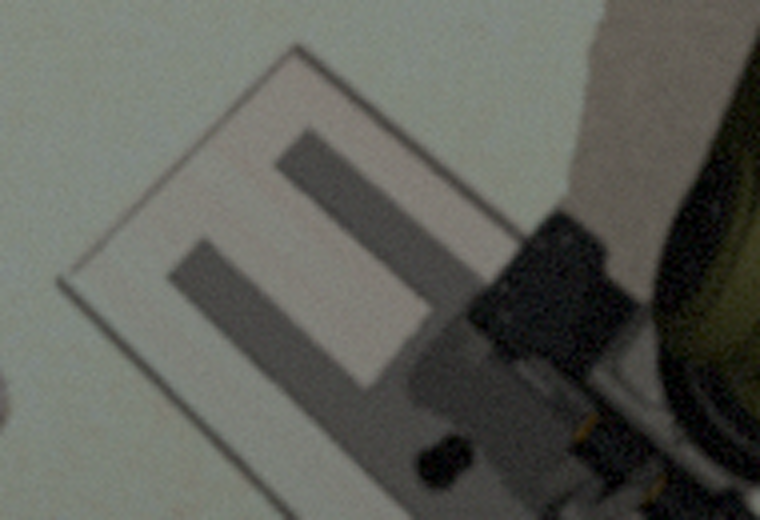

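```bash
python3 -m pendant '[{"rx":0.02,"ry":0.07,"rz":0,"tx":0,"ty":0,"tz":0.1,"grip":1},{"rx":0,"ry":0,"rz":0,"tx":0,"ty":0,"tz":0,"grip":1}]' 50; python3 -m pendant '[{"rx":0,"ry":0,"rz":0,"tx":0,"ty":0,"tz":0.06,"grip":1}]'; python3 -c "
from h import *
need([.517,.396,.121],-164.1)
"
```

```text
time_s: 14.03
ee_pos: [0.5188, 0.3941, 0.1217]
eef_rot: [3.141, 0.003, -2.863]
force: [-0.0, -1.3, -2.0]
grip_width: 0.0077
time_s: 14.12
ee_pos: [0.5192, 0.3944, 0.1209]
eef_rot: [3.14, 0.004, -2.863]
force: [-17.7, -10.5, 41.1]
grip_width: 0.0075
t 14.12 pos [0.5192 0.3944 0.1209] rpy [ 179.91    0.26 -164.06] w 0.0075 F [-17.7 -10.5  41.1] M [-2.26  3.12  0.  ] q [ 0.59  0.71  1.36  0.    1.07 -1.26]
need tool mm [ 1.7  2.2 -0.1] units [ 0.042  0.054 -0.003]
turn deg [0.09 0.26 0.04] units [0.023 0.064 0.011]
```

Contact with the floor at TCP z 0.121, as predicted. I back off a touch, then release.

```bash
python3 -m pendant '[{"rx":0,"ry":0,"rz":0,"tx":0,"ty":0,"tz":-0.02,"grip":1}]' 10; python3 -m pendant '[{"rx":0,"ry":0,"rz":0,"tx":0,"ty":0,"tz":0,"grip":0.7}]'; python3 -c "
from h import *
need([.517,.396,.121],-164.1)
"
```

```text
time_s: 14.2
ee_pos: [0.5193, 0.3944, 0.1218]
eef_rot: [3.14, 0.005, -2.863]
force: [0.2, 0.8, -2.0]
grip_width: 0.0079
time_s: 14.28
ee_pos: [0.5194, 0.3945, 0.1219]
eef_rot: [3.14, 0.005, -2.863]
force: [0.8, 0.1, 0.5]
grip_width: 0.0117
t 14.28 pos [0.5194 0.3945 0.1219] rpy [ 179.9     0.31 -164.05] w 0.0117 F [0.8 0.1 0.5] M [ 0.11 -0.13  0.01] q [ 0.59  0.71  1.36 -0.    1.07 -1.26]
need tool mm [1.9 2.1 0.9] units [0.048 0.053 0.023]
turn deg [0.1  0.31 0.05] units [0.025 0.077 0.011]
```

```bash
python3 -m pendant '[{"rx":0,"ry":0,"rz":0,"tx":0,"ty":0,"tz":0,"grip":0.4},{"rx":0,"ry":0,"rz":0,"tx":0,"ty":0,"tz":0,"grip":0.2},{"rx":0,"ry":0,"rz":0,"tx":0,"ty":0,"tz":0,"grip":0.2},{"rx":0,"ry":0,"rz":0,"tx":0,"ty":0,"tz":0,"grip":0.2},{"rx":0,"ry":0,"rz":0,"tx":0,"ty":0,"tz":-0.3,"grip":0.2},{"rx":0,"ry":0,"rz":0,"tx":0,"ty":0,"tz":-0.6,"grip":0.2},{"rx":0,"ry":0,"rz":0,"tx":0,"ty":0,"tz":-0.8,"grip":0.2},{"rx":0,"ry":0,"rz":0,"tx":0,"ty":0,"tz":-0.8,"grip":0.2}]'; python3 -m pendant '[{"rx":0,"ry":0,"rz":0,"tx":0.8,"ty":0,"tz":-0.8,"grip":0.2},{"rx":0,"ry":0,"rz":0,"tx":0.8,"ty":0.5,"tz":-0.5,"grip":0.2},{"rx":0,"ry":0,"rz":0,"tx":0.8,"ty":0.5,"tz":-0.5,"grip":0.2},{"rx":0,"ry":0,"rz":0,"tx":0.8,"ty":0.5,"tz":0,"grip":0.2},{"rx":0,"ry":0,"rz":0,"tx":0,"ty":0,"tz":0,"grip":0.2},{"rx":0,"ry":0,"rz":0,"tx":0,"ty":0,"tz":0,"grip":0.2}]'; python3 -c "
from h import *
need([.517,.396,.121],-164.1)
grab('scene','s10');grab('top','t10');crop('s10',310,290,190,130,4,'cs10');crop('t10',70,130,300,190,2.6,'ct10');crop('s10',230,140,150,110,5,'cp10')
"
```

```text
time_s: 14.95
ee_pos: [0.5171, 0.3928, 0.2176]
eef_rot: [-3.139, -0.009, -2.863]
force: [0.6, -0.8, 0.4]
grip_width: 0.0375
time_s: 15.45
ee_pos: [0.3785, 0.4161, 0.3023]
eef_rot: [3.137, 0.006, -2.866]
force: [0.5, 0.2, 0.9]
grip_width: 0.0375
t 15.45 pos [0.3785 0.4161 0.3023] rpy [ 179.76    0.33 -164.21] w 0.0375 F [0.5 0.2 0.9] M [ 0.11 -0.13  0.03] q [ 0.77  0.33  1.49  0.    1.32 -1.08]
need tool mm [-126.8  -57.8  181.8] units [-3.169 -1.446  4.545]
turn deg [ 0.24  0.33 -0.11] units [ 0.061  0.082 -0.027]
```

View pics/cs10.png

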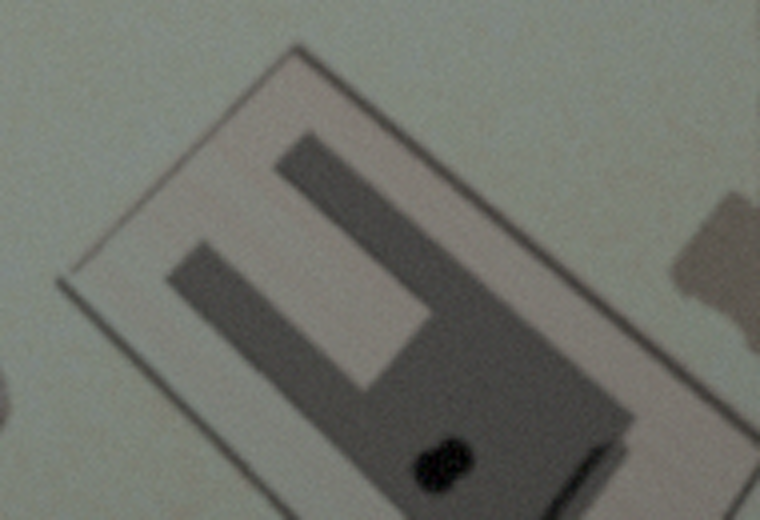

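View pics/ct10.png

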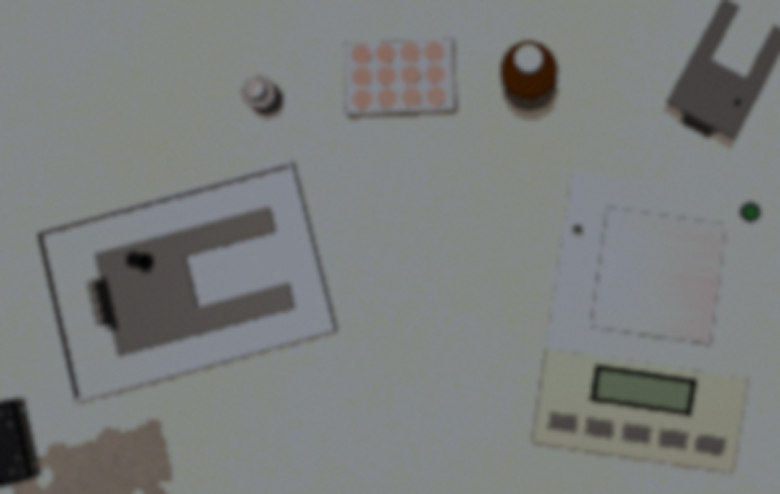

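View pics/cp10.png

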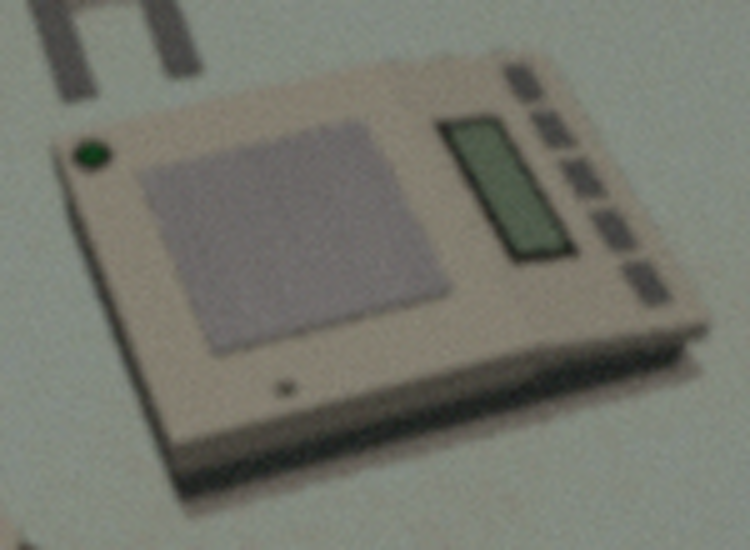

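```bash
python3 - <<'E'
from h import *
t=load('t10'); s=load('s10')
T=lambda p:((p[0]+.5)/2.6-.5+70,(p[1]+.5)/2.6-.5+130); S=lambda p:((p[0]+.5)/4-.5+310,(p[1]+.5)/4-.5+290)
C=np.array([atz(t,*T(p),.009) for p in [(95,253),(272,208),(295,308),(120,355)]]); print(C.round(3),C.mean(0),[np.linalg.norm(C[i]-C[i-1]).round(4) for i in range(4)])
for a,b in [((272,208),(168,277)),((295,308),(310,131)),((120,355),(635,417))]: print(tri([ray(t,*T(a)),ray(s,*S(b))]))
P=lambda p:((p[0]+.5)/5-.5+230,(p[1]+.5)/5-.5+140)
p=np.array([atz(s,*P(q),.079) for q in [(140,172),(362,120),(450,293),(218,355)]]); print(p.round(3),p.mean(0))
for i in range(4): d=p[(i+1)%4]-p[i]; print(np.degrees(np.arctan2(d[1],d[0])).round(1),np.hypot(*d[:2]).round(4))
print(ctrl.get_obs()['joint_vel'].round(3))
E
```

```text
[[0.575 0.411 0.009]
 [0.628 0.213 0.009]
 [0.515 0.183 0.009]
 [0.461 0.377 0.009]] [0.54501744 0.29567706 0.009     ] [np.float64(0.1191), np.float64(0.2051), np.float64(0.1171), np.float64(0.2014)]
(array([ 0.62811919,  0.21652398, -0.00123845]), [np.float64(0.0019060998836062497), np.float64(0.0019060998836064073)])
(array([0.51398416, 0.18540333, 0.00319224]), [np.float64(0.0019415330159978411), np.float64(0.0019415330159980575)])
(array([0.4597337 , 0.38021331, 0.00454835]), [np.float64(0.0021725043593621442), np.float64(0.0021725043593620714)])
[[ 0.606 -0.29   0.079]
 [ 0.481 -0.271  0.079]
 [ 0.501 -0.142  0.079]
 [ 0.625 -0.159  0.079]] [ 0.55328175 -0.21540796  0.079     ]
171.6 0.1268
81.1 0.1305
-7.6 0.1247
-98.0 0.1321
[-0.022  0.03  -0.002 -0.003 -0.007 -0.004]
```

```bash
python3 -c "
from station import ctrl
print(ctrl.hand_in())"
```

```text
the job is handed in; nothing more can be done
None
```

The job is handed in at about 15.5 s of the 58 s allowed. The plate is out, the pan is down on its carrier, and the plate lies in the tray. I got no verdict back, so the results below rest on my own camera checks.

**What I did**
- Pulled the push pin up about 14 mm.
- Gripped the lip across its thickness and drew the plate straight out along the balance's left side. The pull force peaked at about 12 N and fell to zero once the plate was clear of the pan.
- Carried the plate level to the tray, set it down with the lip upward, released it and drew the arm well away.

**What the last checks showed**
- **Pan:** it looks level and square. Its edges lie within about 1° of the balance's axes, and its centre is within about 3 mm of where it started, which is about my measuring error.
- **Plate:** it is flat in the tray, about 7 mm from the tray's centre. Its outline measures 203 x 118 mm against the true 204 x 120 mm.
- **Bystanders:** in the last views the well plate, bottle and check weight show no visible movement. I did not measure them.

**What disagreed**
- The wrist camera and the fixed cameras differed by 2–3 mm.
- Two-view heights were rough. The pin head read 101 mm against 98 mm. The plate's corners in the tray read -1 to 5 mm against about 9 mm, so levelness rests on how the plate looks and on its outline.
- Setting the plate down gave one brief reading of about 41 N on the wrist before I backed off. The plate was held in the fingers, and no contact with the gripper body was seen.

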